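Clamp a lino block for carving

TASK

Lay the lino block flat on the bed of the blue clamp, picture up, its long side running from jaw to jaw and centred across the jaws, and let go of it. Then wind the clamp's handwheel clockwise by its red knob until the block has pushed the sprung jaw right back against its hidden stop and is held firmly: feel for the wheel going stiff and stop there, because forcing it on bruises the block. Leave the wheel standing and the other things where they are.

Things in the scene. Friction and masses are not known exactly. Their poses are not given: they have to be found in the camera images.
- lino_block: Plywood printing block with a brick-coloured lino face on top that bears a pale cut leaf outline; 50 (x) x 80 (y) x 22 (z) mm, 0.10 to 0.2 kg, starts lying flat on the counter. Origin at the centre of its underside, y along the long side (which way round does not matter), z up out of the lino face.
- clamp: Blue rack-drive bench clamp, fixed to the counter. Origin on the counter top; z up, x across the jaws, y along the slide. Base 130 mm wide in x, y from -215 to +165 mm. Pale wooden bed, 108 mm wide, flat top at z = 26 mm. Gear housing 74 x 74 mm round x = 0, y = -150 mm, top at z = 68 mm, with the handwheel above it; at y = +128 to +158 mm a casing 59 mm tall.
- sprung_jaw: Jaw at the far (+y) end, blue with a wooden liner, 100 mm wide, 36 mm tall, 18 mm thick. Origin at the foot of its inner face, at rest x = 0, y = +90, z = +26 mm in the clamp's frame; same axes. It first yields towards +y under a light spring (1 to 2.5 N) for 2 to 10 mm, different each time and not visible, until it meets a hidden stop; from there it is stiff, about 80 N per mm.
- moving_jaw: Sliding jaw with a wooden liner, 100 mm wide, 36 mm tall, 32 mm thick, driven by a steel rack. Origin at the foot of its inner face at x = 0, z = +26 mm in the clamp's frame; same axes; slides along y. Starts 118 to 150 mm from the sprung jaw, face to face. Closes (+y) 8 mm per radian that the wheel winds clockwise from above, 50 mm a turn, pushing along whatever lies on the bed.
- handwheel: Dark steel wheel on an upright axis, rim radius 52 mm, 16 mm tall. Origin on the axis at its underside, x = 0, y = -150, z = +80 mm in the clamp's frame; x axis points to the knob. Clockwise from above closes the jaw. Turning needs about 4 N along the rim at the knob, plus 1.5 N per 10 N of clamping: 7 N at 20 N. Stays where left, but clamping above 25 N relaxes to that.
- crank_knob: Red upright knob on the wheel's rim that spins freely on its own pin, about 23 mm in diameter, 40 mm tall. Origin at the centre of its foot, 52 mm from the wheel's axis and 96 mm above the counter; its axis is z.
- water_pot: Speckled pale water pot, 68 mm across, 63 mm tall; a bystander to leave alone. Origin at the centre of its underside.
- brayer: Clear acrylic brayer (hand roller) with a wire grip, 145 x 140 x 28 mm; a bystander to leave alone. Origin at the centre of its underside.
- masking_tape: Roll of masking tape, 96 mm across, 25 mm tall; a bystander to leave alone. Origin at the centre of its underside.
- slate_rib: Dark oval wooden rib, 58 x 92 x 7 mm; a bystander to leave alone. Origin at the centre of its underside.
- needle_tool: Needle tool with a grey ribbed grip, 14 x 110 x 13 mm; a bystander to leave alone. Origin at the centre of its underside.
- pinch_pot: Small pale pinch pot, 60 mm across, 38 mm tall; a bystander to leave alone. Origin at the centre of its underside.
Mind the look-alikes: they are no part of the job. Leave any turquoise look-alike of the lino_block alone.

How it is judged:
By the outcome, as a careful person would: the job done as asked, in the order asked, and still so for the second after the job is handed in, with the robot touching nothing.
It also fails if it takes over 72 s, if anything falls off the work surface, if the arm or the gripper's body presses on something with over 40 N, if the wrist force passes 120 N, or if a joint passes its speed limit or range.

ROBOT

A 6-joint arm with a two-finger parallel gripper is mounted at the origin on a cart in front of the work surface, level with it; the furniture and walls round the work are solid. World frame = base frame: x ahead of the robot, y to its left, z up, the work surface at z = 0. Lengths are in m, angles in rad, forces in N, time in s.
With the tool pointing down it reaches from about 0.35 to 0.775 m from the base axis. Payload 5.5 kg.
Tool frame: the origin (TCP) lies at the very end of the fingers, on their centre line; the grasp point (between the pads) lies 19 mm behind it; z points along the fingers, y is the direction in which the jaws open and shut (so a half turn about z gives the same grasp; the last joint's range is limited). The gripper opens to 85 mm and grips with 20 to 120 N. Pads are 22 mm wide; open, the fingers measure 114 mm over their backs; the gripper's body (76 mm by 85 mm) begins 54 mm behind the grasp point. The pads swing forward as they close: fully open they stand 13 mm farther back than shut.
Start: joints at [-1.359, 0.313, 0.046, 1.304, 0, 1.431], TCP at [0.198, -0.54, 0.231] pointing down, gripper open.
Joint ranges: [-2.76, 2.76], [-0.86, 1.69], [-1.03, 1.26], [-2.2, 2.34], [-1.47, 1.5], [-3.14, 3.14]. Speed limits (rad/s): [2.57, 2.57, 3.14, 3.14, 3.14, 3.14].

INTERFACE

Orientations are given as a unit quaternion [w, x, y, z].
In Python, from workcell import get_state, vision, workorder, silhouettes, tip_of gives the robot as it stands.
- The arm moves only by the shell command python3 -m inch 'ROWS' [FORCE]. ROWS is JSON, a list of rows, each a list of 7 numbers: the shift along the tool's x, y, z in cm, then the turn, a rotation vector about the tool's x, y, z in degrees, then the finger opening in cm, from 0 to 8.54. In form: [[dx, dy, dz, rx, ry, rz, hand], ...]. A call has 1 to 5 rows; each row shifts and turns the commanded pose from where the row before left it, along the tool's axes as they then stand; what a row does not reach is not made up. A row lasts 1/10 s, in which the tool goes at most 50 mm and 8.59 degrees, less where a joint would pass 70% of its speed; a pose out of reach is approached as far as the arm can. A call with a gripper value outside its range is refused whole. The fingers move at their own pace and stop on an object; FORCE is the grip in N (left out, the last holds). Time passes only in rows, so rows that do not move let the fingers close. It gives the time, the measured TCP pose, the force and the opening at its end, in the units of the state.
- get_state(): the state, without advancing time (a new reading comes with each control period).
- vision.read_camera(name): name is "scene" or "top" or "wrist"; returns a dict with "pixels" (384x512x3 uint8, red, green, blue), "depth" (384x512 float32, m along the optical axis (not along the pixel's ray), 0 where there is no reading), "mtx" (3x3 intrinsics, pixels), "T" (4x4, takes a point from camera to world coordinates); the wrist camera has in their place "tool_from_camera" (4x4, takes a point from camera to tool coordinates, whose origin is the TCP and whose axes are the flange's). Camera axes: x right, y up, looking along -z (the intrinsics and any distortion apply to the point x, -y, -z); pixel columns grow to the right and rows downward; lengths in m; the calibration is good to about 2 mm. A picture is of the moment at which its call begins: read the wrist's pose just before it.
- workorder.hand_in(): hands the job in, once; it reports no verdict.
Trained networks look in a picture, given as the dict that the camera call returned (one of the last four; its "shot" number tells which), for a name from the list of things; names that differ only in an ending like _2 or _b are one class to them, and where a whole thing is asked for, a point or a joint stands for the part that bears it (a point fixed in the world has none). Each returns a list of dicts, best first, with "confidence" (0 to 1); they miss things now and then, are a little off and sometimes report something else, mostly with a low value. They report only what shows in the picture. A call takes as long as a camera call. They do not tell look-alikes from the thing itself.
- silhouettes(picture, label): "mask" (384x512 bool, what is visible of it) and "location" ([column, row] in pixels, amid what is visible of it).
- tip_of(picture, label): "location" ([column, row] in pixels: a listed point, or the origin of a listed thing).
The state is a dict: "clock": time; "joint_pos": joint angles; "qvel": joint speeds; "tau": joint torques, N m; "tcp_pos": TCP position; "orientation": TCP orientation; "wrist_force": force on the tool from outside, world axes, zero at the start; "ft_torque": the same for the moment, N m; "finger_gap": finger opening in m.
Only numpy, scipy, OpenCV 4.12 (cv2) and the standard library are available. Lean on these libraries where they do the work, as an engineer would, in place of code of your own. Each camera call takes 0.05 s, during which the arm holds its last target.

## Working session

There is one attempt and no reset: what is moved stays moved. The work goes in short steps, Python scripts to look and compute and a shell command to move; the robot and the scene stay as the last step left them, time stands still between calls to the robot, and variables do not carry over. Pictures are saved under pics/ and viewed, and the job is handed in when it is done.

```bash
ls; mkdir -p pics; python3 - <<'E'
from workcell import get_state, vision
import cv2
s=get_state(); print(s)
for n in ("scene","top"):
    p=vision.read_camera(n); cv2.imwrite(f"pics/{n}0.png",cv2.resize(p["pixels"][:,:,::-1],(800,600)))
    print(n,p["mtx"].round(1).tolist(),p["T"].round(3).tolist(),[k for k in p])
E
```

```text
pics
{'clock': 0.0, 'joint_pos': array([-1.35860284e+00,  3.14012086e-01,  4.49902507e-02,  1.30357821e+00,
        1.73081717e-05,  1.43118267e+00]), 'qvel': array([-0.00127253, -0.00124413,  0.001052  , -0.00025777,  0.0015599 ,
       -0.00034784]), 'tau': array([-1.78106799e-03, -4.80623674e+01,  2.98533475e+01,  1.92245393e-02,
       -3.80602578e-04,  5.62274110e-06]), 'tcp_pos': array([ 0.1980252 , -0.53929739,  0.23040682]), 'orientation': array([-9.01580573e-04,  9.84568419e-01,  1.74997757e-01, -2.40728706e-05]), 'wrist_force': array([0.53725389, 0.02657361, 0.15462764]), 'ft_torque': array([-0.04983748,  0.010174  , -0.02515799]), 'finger_gap': 0.08545089798424303}
scene [[361.6, 0.0, 254.4], [0.0, 361.6, 193.5], [0.0, 0.0, 1.0]] [[0.645, 0.515, -0.565, -0.419], [-0.764, 0.427, -0.483, -0.719], [-0.007, 0.743, 0.669, 1.211], [0.0, 0.0, 0.0, 1.0]] ['pixels', 'depth', 'mtx', 'T', 'shot']
top [[353.4, 0.0, 254.4], [0.0, 353.4, 190.7], [0.0, 0.0, 1.0]] [[0.018, 0.995, -0.103, 0.413], [-1.0, 0.017, -0.003, 0.082], [-0.001, 0.103, 0.995, 1.383], [0.0, 0.0, 0.0, 1.0]] ['pixels', 'depth', 'mtx', 'T', 'shot']
```

View pics/scene0.png

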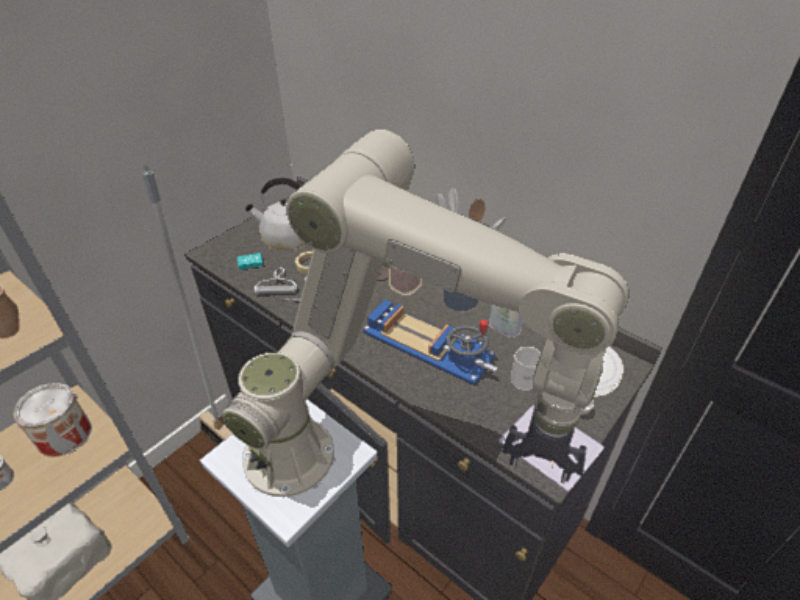

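View pics/top0.png

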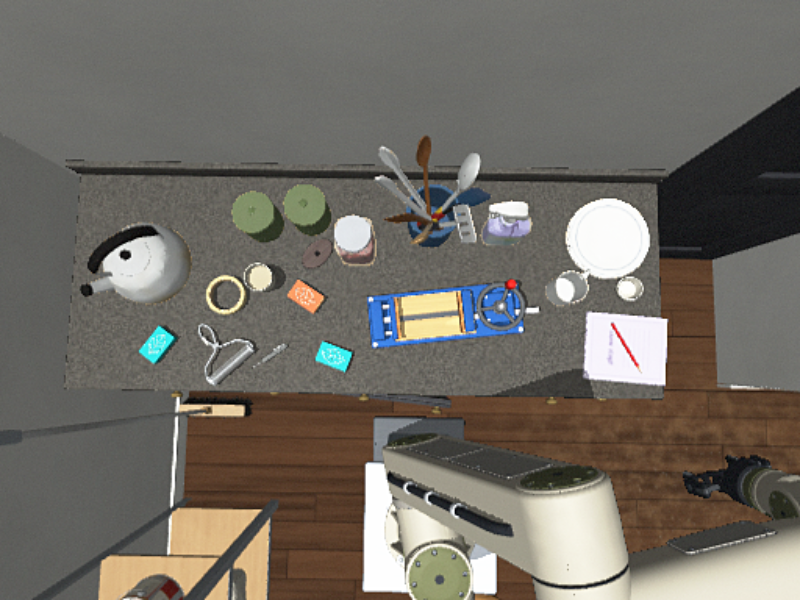

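The top view (800x600) shows three block candidates: an orange one at (306,296) and turquoise ones at (333,356) and (157,344). By the description, the brick-coloured one at (306,296) is mine. The clamp is near (448,315), with its red knob at (512,284).

```bash
cat > h.py <<'E'
import numpy as np, cv2
from scipy.spatial.transform import Rotation as R
from workcell import get_state, vision, silhouettes, tip_of
def Tcam(p,s=None):
    if "T" in p: return p["T"]
    T=np.eye(4); q=s["orientation"]; T[:3,:3]=R.from_quat([q[1],q[2],q[3],q[0]]).as_matrix(); T[:3,3]=s["tcp_pos"]
    return T@p["tool_from_camera"]
def ray(p,uv,T):
    uv=np.atleast_2d(uv).astype(float); K=p["mtx"]
    d=np.stack([(uv[:,0]-K[0,2])/K[0,0],-(uv[:,1]-K[1,2])/K[1,1],-np.ones(len(uv))],1)
    return d@T[:3,:3].T, T[:3,3]
def atz(p,uv,z,T):
    d,o=ray(p,uv,T); return o+d*((z-o[2])/d[:,2])[:,None]
def bydepth(p,uv,T):
    d,o=ray(p,uv,T); uv=np.atleast_2d(uv).astype(int); return o+d*p["depth"][uv[:,1],uv[:,0]][:,None]
def cloud(p,mask,T):
    v,u=np.nonzero(mask&(p["depth"]>0)); return bydepth(p,np.stack([u,v],1),T)
def proj(p,X,T):
    X=np.atleast_2d(X); c=(X-T[:3,3])@T[:3,:3]; K=p["mtx"]
    return np.stack([K[0,0]*c[:,0]/-c[:,2]+K[0,2],K[1,1]*-c[:,1]/-c[:,2]+K[1,2]],1)
def tool(s):
    q=s["orientation"]; return R.from_quat([q[1],q[2],q[3],q[0]]).as_matrix()
E
python3 - <<'E'
from h import *
p=vision.read_camera("top");T=p["T"]
print("counter z",bydepth(p,[[250,230],[330,240],[120,160]],T).round(4).tolist())
for n,h in [("lino_block",.022),("clamp",0),("sprung_jaw",.062),("moving_jaw",.062),("handwheel",.096),("crank_knob",.136)]:
    for r in silhouettes(p,n)[:4]:
        c=cloud(p,r["mask"],T); 
        m=r["mask"].astype('uint8'); v,u=np.nonzero(m)
        X=atz(p,np.stack([u,v],1),h,T)[:,:2]
        rect=cv2.minAreaRect(X.astype('float32')*1000)
        print(n,round(r["confidence"],2),[int(a) for a in r["location"]],"rect",np.round(rect[0],1),np.round(rect[1],1),round(rect[2],1),"z",np.percentile(c[:,2],[5,50,95]).round(3), p["pixels"][r["mask"]].mean(0).round())
    for r in tip_of(p,n)[:3]: print("  tip",round(r["confidence"],2),np.round(r["location"],1))
im=p["pixels"][120:260,170:350,::-1]; cv2.imwrite("pics/crop1.png",cv2.resize(im,None,fx=4.4,fy=4.2,interpolation=cv2.INTER_CUBIC))
E
```

```text
counter z [[0.4022, 0.1004, 0.0026], [0.3692, -0.2096, 0.0039], [0.6649, 0.6124, 0.0245]]
lino_block 0.78 [196, 187] rect [556.1 314.6] [79.4 46. ] 57.5 z [0.018 0.022 0.027] [250. 171. 120.]
lino_block 0.71 [211, 227] rect [411.3 244.1] [79.2 49.3] 64.7 z [0.017 0.022 0.027] [ 85. 235. 235.]
lino_block 0.57 [99, 219] rect [430.9 672.9] [60.6 86.6] 54.8 z [0.001 0.021 0.026] [ 69. 203. 203.]
lino_block 0.41 [165, 175] rect [599.6 430.5] [75.6 68.2] 46.9 z [0.036 0.043 0.061] [193. 187. 164.]
  tip 0.75 [101.9 218.6]
  tip 0.56 [200.9 188.7]
clamp 0.89 [286, 200] rect [522.9 -53.5] [133.8 425.6] 7.0 z [0.015 0.029 0.095] [132. 148. 167.]
  tip 0.61 [278.4 201.6]
sprung_jaw 0.51 [252, 204] rect [503.   98.7] [90.5 28.4] 4.4 z [0.021 0.061 0.067] [121. 141. 182.]
  tip 0.61 [252.9 204.9]
moving_jaw 0.86 [299, 198] rect [ 542.4 -151.7] [ 93.5 187.9] 12.9 z [0.043 0.062 0.067] [115. 136. 176.]
  tip 0.54 [294.2 200. ]
handwheel 0.69 [320, 198] rect [ 534.8 -154.4] [117.5 110.3] 1.0 z [0.02  0.093 0.131] [111. 105. 114.]
  tip 0.72 [321.5 197.8]
crank_knob 0.32 [145, 229] rect [402.9 462.5] [108.6 113.4] 8.1 z [-0.002  0.021  0.029] [154. 156. 155.]
  tip 0.53 [326.9 180.2]
  tip 0.21 [276.2 201.8]
```

View pics/crop1.png

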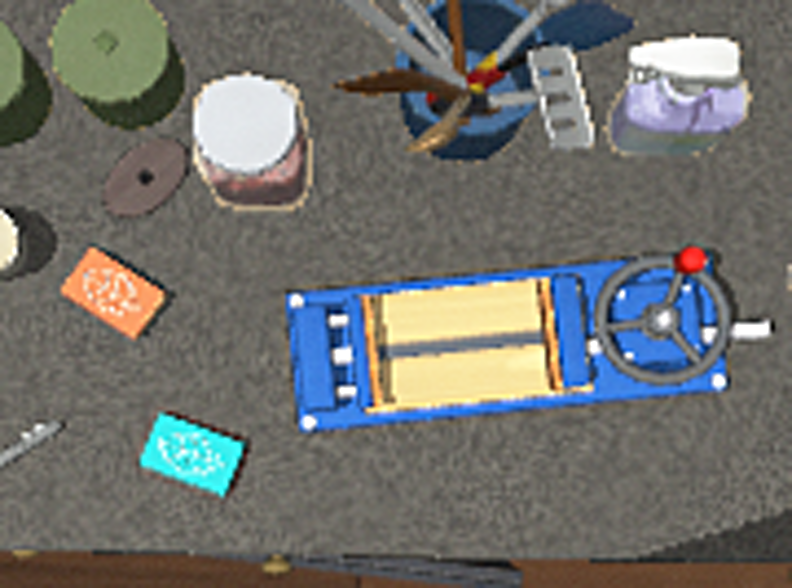

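The crop confirms it: the brick-orange block with the pale leaf, at about (115,293) in the crop, is the target. The turquoise one at (193,453) is a decoy. Next I'll fit the block and clamp precisely.

```bash
cat >> h.py <<'E'
def blockfit(p,T,ztop=0.022):
    hsv=cv2.cvtColor(p["pixels"],cv2.COLOR_RGB2HSV)
    m=((hsv[...,0]<15)&(hsv[...,1]>90)&(hsv[...,2]>110)).astype('uint8')
    return m,hsv
E
python3 - <<'E'
from h import *
p=vision.read_camera("top");T=p["T"]
m,hsv=blockfit(p,T)
n,l,st,ce=cv2.connectedComponentsWithStats(m)
for i in range(1,n):
    if st[i,4]>15:
        v,u=np.nonzero(l==i); X=atz(p,np.stack([u,v],1),.022,T)[:,:2]*1000
        r=cv2.minAreaRect(X.astype('float32')); print("orange/red",st[i].tolist(),np.round(r[0],1),np.round(r[1],1),round(r[2],1), hsv[l==i].mean(0).round())
# clamp plan view: grid heights per pixel
blue=((hsv[...,0]>100)&(hsv[...,0]<125)&(hsv[...,1]>140)).astype('uint8')
blue[:, :225]=0; blue[:,350:]=0; blue[:170]=0; blue[230:]=0
c=cloud(p,blue>0,T); print("blue z hist",np.histogram(c[:,2],bins=np.arange(-.01,.11,.006)))
for lo,hi in((0.05,.068),(.004,.03)):
    k=c[(c[:,2]>lo)&(c[:,2]<hi)]; r=cv2.minAreaRect((k[:,:2]*1000).astype('float32')); print(lo,len(k),np.round(r[0],1),np.round(r[1],1),round(r[2],1))
# white corner bolts
K=[r for r in tip_of(p,"handwheel")][:1]; print("wheel",[atz(p,r["location"],.080,T).round(4) for r in K])
im=p["pixels"][165:240,225:355,::-1]; cv2.imwrite("pics/crop2.png",cv2.resize(im,None,fx=6,fy=6,interpolation=cv2.INTER_CUBIC))
# obstacles: heights
Y,X=np.mgrid[0:384,0:512]; c=bydepth(p,np.stack([X.ravel(),Y.ravel()],1),T)
k=c[(c[:,0]>.42)&(c[:,0]<.85)&(c[:,1]<.45)&(c[:,1]>-.5)&(c[:,2]>.03)&(c[:,2]<.4)]
for y in np.arange(-.5,.45,.05):
    print(round(y,2),[ (round(float(q[:,2].max()),2) if len(q:=k[(abs(k[:,1]-y-.025)<.025)&(abs(k[:,0]-x-.025)<.025)])>2 else 0) for x in np.arange(.45,.8,.05)])
E
```

```text
orange/red [184, 179, 24, 22, 243] [555.  315.8] [82.2 51.4] 57.4 [ 11. 144. 244.]
orange/red [323, 178, 7, 7, 35] [ 596.5 -191.3] [23.3 23.7] 89.8 [  1. 212. 210.]
orange/red [391, 207, 18, 28, 34] [ 448.7 -472.2] [119.8   3.4] 30.2 [  0. 236. 231.]
orange/red [373, 260, 11, 5, 27] [ 290.3 -387.4] [14.9 38.3] 1.0 [ 13. 125. 115.]
orange/red [432, 268, 7, 8, 30] [ 258.7 -601.9] [22.6 26.6] 88.0 [ 13. 122. 114.]
orange/red [453, 271, 9, 7, 27] [ 249.1 -684.5] [28.2 18.1] 56.7 [ 13. 121. 115.]
orange/red [477, 271, 9, 6, 20] [ 253.  -774.1] [32.6 11.3] 69.0 [ 13. 125. 114.]
orange/red [491, 272, 7, 11, 24] [ 241.5 -823.6] [22.6 37.1] 87.1 [ 13. 126. 116.]
orange/red [431, 297, 19, 5, 31] [ 156.8 -617.4] [13.2 66.9] 4.5 [ 14. 126. 113.]
blue z hist (array([  0,   4,   3,  53, 453, 177,   5,   1,   3,   7,  30, 229, 267,
       127,   8,   0,   5,   4,   0]), array([-0.01 , -0.004,  0.002,  0.008,  0.014,  0.02 ,  0.026,  0.032,
        0.038,  0.044,  0.05 ,  0.056,  0.062,  0.068,  0.074,  0.08 ,
        0.086,  0.092,  0.098,  0.104]))
0.05 526 [517.6 -21. ] [ 98.9 344.1] 6.9
0.004 690 [517.4 -32.2] [128.5 379.4] 7.0
wheel [array([[ 0.5428, -0.1584,  0.08  ]])]
-0.5 [0, 0, 0.04, 0.05, 0.05, 0.05, 0.05]
-0.45 [0, 0, 0, 0.05, 0.05, 0.04, 0.05]
-0.4 [0, 0, 0.1, 0.09, 0.05, 0.05, 0.05]
-0.35 [0, 0.1, 0.1, 0.1, 0.05, 0.05, 0.05]
-0.3 [0, 0.05, 0.1, 0.1, 0, 0, 0]
-0.25 [0, 0.1, 0.1, 0, 0.13, 0.16, 0]
-0.2 [0.1, 0.1, 0.14, 0, 0.2, 0.27, 0]
-0.15 [0.1, 0.1, 0.1, 0, 0.2, 0.27, 0]
-0.1 [0.07, 0.09, 0.07, 0.32, 0.33, 0.27, 0.32]
-0.05 [0.04, 0.03, 0.03, 0.27, 0.34, 0.34, 0.29]
-0.0 [0.03, 0.03, 0.03, 0.31, 0.3, 0.24, 0.21]
0.05 [0.07, 0.07, 0.06, 0.31, 0.29, 0.29, 0.32]
0.1 [0.07, 0.07, 0, 0.15, 0.27, 0.3, 0.34]
0.15 [0, 0.06, 0, 0.19, 0.19, 0.19, 0]
0.2 [0, 0, 0, 0.19, 0.19, 0.19, 0]
0.25 [0, 0, 0, 0, 0, 0.13, 0.13]
0.3 [0, 0, 0, 0, 0, 0.13, 0.15]
0.35 [0, 0, 0.07, 0.06, 0, 0.13, 0.13]
0.4 [0, 0, 0.07, 0.07, 0.13, 0.14, 0.13]
```

View pics/crop2.png

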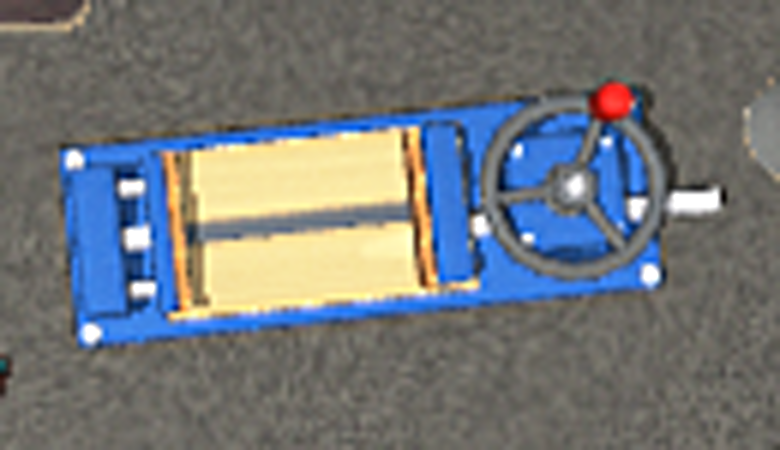

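```bash
python3 - <<'E'
from h import *
p=vision.read_camera("top");T=p["T"]
crop=lambda a:np.array(a,float)/6+[225,165]-0.4
print("knob top",atz(p,crop([613,101]),.136,T).round(4),"mid",atz(p,crop([613,101]),.125,T).round(4))
print("hub .1",atz(p,crop([572,186]),.1,T).round(4),"rim c",atz(p,crop([574,186]),.096,T).round(4))
for c in ([74,160],[91,333],[651,274]): print("bolt",atz(p,crop(c),.02,T).round(4))
print("sprung liner far end/near end",atz(p,crop([[186,152],[202,315]]),.062,T).round(4).tolist())
print("moving liner",atz(p,crop([[404,128],[424,285]]),.062,T).round(4).tolist())
Y,X=np.mgrid[0:384,0:512]; c=bydepth(p,np.stack([X.ravel(),Y.ravel()],1),T)
k=c[(c[:,0]>.55)&(c[:,0]<.72)&(c[:,1]<.25)&(c[:,1]>-.26)&(c[:,2]>.15)&(c[:,2]<.45)]
k=k[np.argsort(k[:,0])][:40]; print(k.round(3).tolist())
s=vision.read_camera("scene");T=s["T"]
Y,X=np.mgrid[0:384,0:512]; c=bydepth(s,np.stack([X.ravel(),Y.ravel()],1),T)
k=c[(c[:,0]>.55)&(c[:,0]<.72)&(c[:,1]<.25)&(c[:,1]>-.26)&(c[:,2]>.12)&(c[:,2]<.45)]
k=k[np.argsort(k[:,0])][:20]; print(len(k),k.round(3).tolist())
E
```

```text
knob top [[ 0.5796 -0.1711  0.136 ]] mid [[ 0.5811 -0.1734  0.125 ]]
hub .1 [[ 0.532  -0.1534  0.1   ]] rim c [[ 0.5324 -0.1553  0.096 ]]
bolt [[0.5507 0.1536 0.02  ]]
bolt [[0.4395 0.1402 0.02  ]]
bolt [[ 0.4835 -0.2186  0.02  ]]
sprung liner far end/near end [[0.5527, 0.0814, 0.062], [0.451, 0.0697, 0.062]]
moving liner [[0.5702, -0.0551, 0.062], [0.472, -0.0682, 0.062]]
[[0.637, 0.054, 0.303], [0.637, 0.051, 0.303], [0.637, 0.177, 0.153], [0.637, 0.174, 0.151], [0.637, 0.17, 0.151], [0.638, 0.057, 0.298], [0.638, 0.048, 0.298], [0.638, 0.048, 0.31], [0.639, 0.194, 0.161], [0.639, -0.065, 0.318], [0.639, 0.198, 0.158], [0.639, 0.044, 0.292], [0.639, 0.054, 0.306], [0.639, 0.191, 0.158], [0.639, 0.201, 0.156], [0.639, 0.216, 0.155], [0.639, 0.166, 0.16], [0.64, 0.212, 0.155], [0.64, 0.051, 0.305], [0.64, 0.208, 0.155], [0.64, 0.205, 0.155], [0.64, -0.062, 0.314], [0.64, 0.189, 0.174], [0.64, 0.187, 0.155], [0.64, 0.173, 0.157], [0.64, 0.186, 0.174], [0.64, 0.179, 0.175], [0.64, 0.18, 0.155], [0.64, 0.184, 0.155], [0.64, 0.045, 0.302], [0.64, 0.193, 0.172], [0.64, 0.177, 0.154], [0.641, 0.183, 0.171], [0.641, 0.163, 0.154], [0.641, 0.17, 0.153], [0.641, 0.199, 0.187], [0.641, 0.159, 0.153], [0.641, 0.181, 0.187], [0.641, -0.06, 0.307], [0.641, 0.197, 0.166]]
20 [[0.569, -0.174, 0.125], [0.569, -0.179, 0.127], [0.569, -0.169, 0.127], [0.57, -0.177, 0.138], [0.571, -0.182, 0.134], [0.571, -0.177, 0.131], [0.571, -0.172, 0.128], [0.572, -0.172, 0.133], [0.572, -0.167, 0.13], [0.572, -0.166, 0.135], [0.572, -0.171, 0.138], [0.573, -0.175, 0.14], [0.575, -0.18, 0.124], [0.576, -0.186, 0.121], [0.577, -0.178, 0.134], [0.578, -0.183, 0.129], [0.578, -0.182, 0.135], [0.579, -0.183, 0.123], [0.58, -0.166, 0.135], [0.581, -0.175, 0.134]]
```

```bash
cat >> h.py <<'E'
def plan(goal,yaw=None,s=None):
    """goal xyz (m); yaw of tool x in deg. prints tool-frame shift cm (turn after the shift) and turn deg"""
    s=s or get_state(); Rm=tool(s); d=np.array(goal)-s["tcp_pos"]
    t=Rm.T@d*100; y=np.degrees(np.arctan2(Rm[1,0],Rm[0,0]))
    print("tcp",s["tcp_pos"].round(4),"toolx yaw",round(y,2),"z",Rm[:,2].round(4),"shift cm",t.round(2),"norm",round(np.linalg.norm(t),2), "rz", None if yaw is None else round(-((yaw-y+180)%360-180),2), "clock",round(s["clock"],2),"gap",round(s["finger_gap"],4),"F",s["wrist_force"].round(2))
    if yaw is not None:
        Rn=R.from_euler('z',yaw,degrees=True).as_matrix()@np.diag([1,-1,-1]); print(" if turned first: shift",(Rn.T@d*100).round(2), "tilt err rotvec tool deg",np.degrees(R.from_matrix(Rm.T@Rn).as_rotvec()).round(2))
E
python3 - <<'E'
from h import *
plan([.5,.26,.23],57.4)
p=vision.read_camera("wrist"); print(p["tool_from_camera"].round(3))
E
```

```text
tcp [ 0.1981 -0.5398  0.2313] toolx yaw 20.16 z [ 0.e+00 -1.e-04 -1.e+00] shift cm [ 55.9  -64.68   0.12] norm 85.49 rz -37.24 clock 0.95 gap 0.0855 F [-0.42  0.21 -0.67]
 if turned first: shift [ 83.64 -17.66   0.13] tilt err rotvec tool deg [  0.     0.   -37.24]
[[-0.     0.953  0.304  0.076]
 [ 1.     0.     0.     0.   ]
 [-0.     0.304 -0.953 -0.143]
 [ 0.     0.     0.     1.   ]]
```

```bash
python3 -m inch '[[3.1,-3.6,0,0,0,0,8.5],[3.1,-3.6,0,0,0,0,8.5],[3.1,-3.6,0,0,0,0,8.5],[3.1,-3.6,0,0,0,0,8.5],[3.1,-3.6,0,0,0,0,8.5]]'
python3 -m inch '[[3.1,-3.6,0,0,0,0,8.5],[3.1,-3.6,0,0,0,0,8.5],[3.1,-3.6,0,0,0,0,8.5],[3.1,-3.6,0,0,0,0,8.5],[3.1,-3.6,0,0,0,0,8.5]]'
python3 -m inch '[[3.1,-3.6,0,0,0,0,8.5],[3.1,-3.6,0,0,0,0,8.5],[3.1,-3.6,0,0,0,0,8.5],[3.1,-3.6,0,0,0,0,8.5],[3.1,-3.6,0,0,0,0,8.5]]'
python3 -m inch '[[3.1,-3.6,0,0,0,-7.4,8.5],[0,0,0,0,0,-7.4,8.5],[0,0,0,0,0,-7.4,8.5],[0,0,0,0,0,-7.4,8.5],[0,0,0,0,0,-7.4,8.5]]'
python3 - <<'E'
from h import *
plan([.54,.29,.2],57.4)
s=get_state(); p=vision.read_camera("wrist"); cv2.imwrite("pics/w1.png",p["pixels"][:,:,::-1])
E
```

```text
clock: 1.5
tcp_pos: [0.2819, -0.3157, 0.2314]
orientation: [0.0, 0.985, 0.175, 0.0]
wrist_force: [0.9, 0.8, 0.7]
finger_gap: 0.0851
clock: 2.0
tcp_pos: [0.3654, -0.0933, 0.2317]
orientation: [0.0, 0.985, 0.175, 0.001]
wrist_force: [0.6, 0.2, 0.5]
finger_gap: 0.0851
clock: 2.5
tcp_pos: [0.449, 0.1295, 0.2316]
orientation: [0.0, 0.985, 0.175, 0.001]
wrist_force: [1.6, -0.2, 0.1]
finger_gap: 0.0852
clock: 3.0
tcp_pos: [0.4652, 0.1722, 0.2312]
orientation: [0.0, 0.877, 0.481, -0.0]
wrist_force: [0.2, 0.3, -0.3]
finger_gap: 0.0851
tcp [0.4652 0.1722 0.2312] toolx yaw 57.5 z [-1.e-04 -1.e-04 -1.e+00] shift cm [13.96 -0.02  3.12] norm 14.3 rz 0.1 clock 3.0 gap 0.0851 F [ 0.16  0.26 -0.31]
 if turned first: shift [13.96 -0.05  3.12] tilt err rotvec tool deg [-0.    0.01  0.1 ]
```

View pics/w1.png

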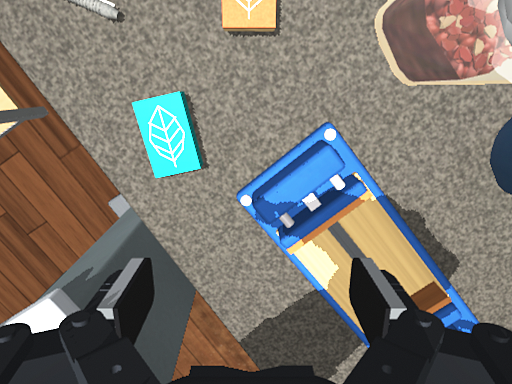

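The wrist view shows the brick block at the top (248,10), aligned squarely with the tool. The turquoise decoy is at (167,135) and the clamp's sprung end has bolts at (330,133) and (246,200). I'll move forward for a closer look.

```bash
python3 -m inch '[[3,0,0,0,0,0,8.5],[3,0,0,0,0,0,8.5],[2,0,0.5,0,0,0,8.5],[0,0,0,0,0,0,8.5]]'
python3 - <<'E'
from h import *
s=get_state(); p=vision.read_camera("wrist"); T=Tcam(p,s)
m,hsv=blockfit(p,T); m=((hsv[...,0]<22)&(hsv[...,1]>90)&(hsv[...,2]>120)).astype('uint8')
cv2.imwrite("pics/w2.png",p["pixels"][:,:,::-1])
for r in silhouettes(p,"lino_block")[:3]:
    mm=r["mask"]; v,u=np.nonzero(mm); X=atz(p,np.stack([u,v],1),.022,T)[:,:2]*1000
    q=cv2.minAreaRect(X.astype('float32')); print(round(r["confidence"],2),r["location"],np.round(q[0],1),np.round(q[1],1),round(q[2],1),p["pixels"][mm].mean(0).round(), cloud(p,mm,T)[:,2].mean().round(4))
E
```

```text
clock: 3.45
tcp_pos: [0.5095, 0.2405, 0.2253]
orientation: [-0.0, 0.878, 0.478, -0.0]
wrist_force: [0.2, 0.2, -0.1]
finger_gap: 0.085
0.88 [171.7, 207.7] [410. 243.] [85.7 56.3] 70.0 [ 81. 232. 231.] 0.0199
0.85 [245.9, 74.6] [553.6 315.8] [79.2 49.8] 57.1 [254. 218. 151.] 0.0221
```

View pics/w2.png

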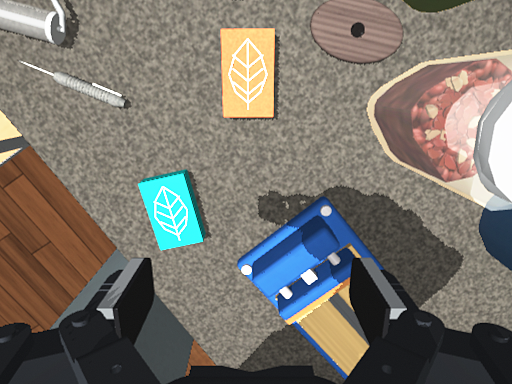

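The brick block with the leaf is at (248,73), and the fit gives (0.554, 0.316) with its long axis at 57°. The turquoise one at (171,208) is the decoy, and the rib at (357,30) sits close, so I'll approach with a narrower opening.

```bash
python3 - <<'E'
from h import *
plan([.5542,.316,.05],57.2)
E
```

```text
tcp [0.5082 0.2389 0.2259] toolx yaw 57.12 z [-1.2e-03 -8.0e-04 -1.0e+00] shift cm [ 9.   -0.31 17.57] norm 19.74 rz -0.08 clock 3.55 gap 0.0849 F [-0.02 -0.4  -0.24]
 if turned first: shift [ 8.97 -0.31 17.59] tilt err rotvec tool deg [-0.04  0.07 -0.08]
```

```bash
python3 -m inch '[[3,-0.1,2,0,0,0,7],[3,-0.1,3,0,0,0,7],[3,-0.1,3.8,0,0,0,7],[0,0,4.5,0,0,0,7],[0,0,4.2,0,0,0,7]]'
python3 -m inch '[[0,0,0,0,0,0,7]]'
python3 - <<'E'
from h import *
plan([.5542,.316,.003],57.2)
s=get_state(); p=vision.read_camera("wrist"); cv2.imwrite("pics/w3.png",p["pixels"][:,:,::-1])
E
```

```text
clock: 4.05
tcp_pos: [0.5549, 0.3159, 0.0501]
orientation: [0.0, 0.878, 0.478, 0.0]
wrist_force: [0.2, 0.2, 1.1]
finger_gap: 0.0703
clock: 4.15
tcp_pos: [0.5498, 0.3133, 0.0452]
orientation: [-0.0, 0.878, 0.478, -0.006]
wrist_force: [-2.1, -1.0, -0.3]
finger_gap: 0.0698
tcp [0.5498 0.3133 0.0452] toolx yaw 57.08 z [-0.0115 -0.0051 -0.9999] shift cm [0.51 0.26 4.21] norm 4.25 rz -0.12 clock 4.15 gap 0.0698 F [-2.06 -0.96 -0.35]
 if turned first: shift [0.46 0.23 4.22] tilt err rotvec tool deg [-0.39  0.6  -0.13]
```

View pics/w3.png

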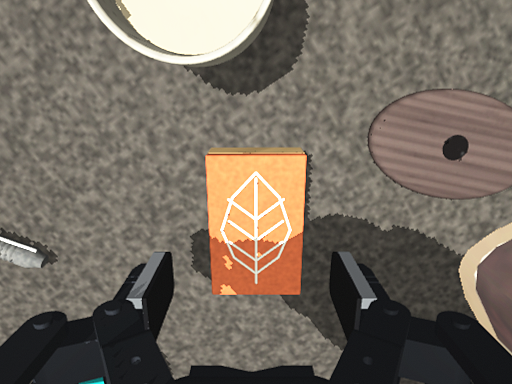

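The block sits between the fingers at (256,220), roughly centred. The arm was still settling in that reading.

```bash
python3 -m inch '[[0,0,0,0,0,0,7],[0,0,0,0,0,0,7]]'
python3 - <<'E'
from h import *
s=get_state(); p=vision.read_camera("wrist"); T=Tcam(p,s)
r=[r for r in silhouettes(p,"lino_block") if p["pixels"][r["mask"]].mean(0)[0]>150][0]
v,u=np.nonzero(r["mask"]); X=atz(p,np.stack([u,v],1),.022,T)[:,:2]*1000
q=cv2.minAreaRect(X.astype('float32')); print(np.round(q[0],1),np.round(q[1],1),round(q[2],1))
plan([.5542,.316,.003],57.2)
E
```

```text
clock: 4.4
tcp_pos: [0.5571, 0.3167, 0.0548]
orientation: [0.0, 0.878, 0.478, 0.003]
wrist_force: [0.5, -0.8, 0.2]
finger_gap: 0.0699
[554.7 318. ] [83.6 49.7] 57.3
tcp [0.5568 0.3167 0.0543] toolx yaw 57.13 z [ 0.0046  0.0018 -1.    ] shift cm [-0.22 -0.2   5.13] norm 5.14 rz -0.07 clock 4.5 gap 0.07 F [ 0.37 -0.28  0.36]
 if turned first: shift [-0.2  -0.18  5.13] tilt err rotvec tool deg [ 0.17 -0.23 -0.07]
```

```bash
python3 -m inch '[[0,0,1,0,0,0,7],[0,0,1.5,0,0,0,7],[0,0,1.2,0,0,0,7],[0,0,0.7,0,0,0,7],[0,0,0.3,0,0,0,7]]'
python3 -m inch '[[0,0,0,0,0,0,7],[0,0,0,0,0,0,7]]'
```

```text
clock: 5.0
tcp_pos: [0.5542, 0.316, 0.003]
orientation: [-0.0, 0.878, 0.478, -0.001]
wrist_force: [-0.2, -0.2, -0.3]
finger_gap: 0.0702
clock: 5.2
tcp_pos: [0.5553, 0.3164, 0.0046]
orientation: [0.0, 0.878, 0.478, 0.0]
wrist_force: [1.0, -0.2, 0.2]
finger_gap: 0.0699
```

```bash
python3 -m inch '[[0,0,0.1,0,0,0,6],[0,0,0.1,0,0,0,4.6],[0,0,0,0,0,0,4.6],[0,0,0,0,0,0,4.6],[0,0,0,0,0,0,4.6]]' 45
python3 -m inch '[[0,0,0,0,0,0,4.6],[0,0,0,0,0,0,4.6]]'
```

```text
clock: 5.7
tcp_pos: [0.5556, 0.3165, 0.0032]
orientation: [0.0, 0.878, 0.478, 0.001]
wrist_force: [-1.0, 0.0, 5.6]
finger_gap: 0.0491
clock: 5.9
tcp_pos: [0.5556, 0.3165, 0.0032]
orientation: [0.0, 0.878, 0.478, 0.001]
wrist_force: [-0.9, -0.6, 5.7]
finger_gap: 0.0488
```

```bash
python3 -m inch '[[0,0,-0.8,0,0,0,4.6],[0,0,-2,0,0,0,4.6],[0,0,-3,0,0,0,4.6],[0,0,-3,0,0,0,4.6],[0,0,-2,0,0,0,4.6]]'
python3 -m inch '[[0,0,-1,0,0,-4,4.6],[0,0,0,0,0,-6,4.6],[0,0,0,0,0,-8,4.6],[0,0,0,0,0,-8,4.6],[0,0,0,0,0,-8,4.6]]'
python3 -m inch '[[0,0,0,0,0,-4,4.6],[0,0,0,0,0,-1.8,4.6],[0,0,0,0,0,0,4.6],[0,0,0,0,0,0,4.6]]'
python3 - <<'E'
from h import *
plan([.5093,.0343,.12],97)
E
```

```text
clock: 6.4
tcp_pos: [0.5554, 0.3165, 0.1125]
orientation: [0.0, 0.878, 0.478, 0.001]
wrist_force: [0.5, 0.8, -0.6]
finger_gap: 0.0493
clock: 6.9
tcp_pos: [0.5546, 0.3161, 0.1202]
orientation: [-0.0, 0.698, 0.716, -0.0]
wrist_force: [0.1, 0.2, 0.5]
finger_gap: 0.0491
clock: 7.3
tcp_pos: [0.5547, 0.3161, 0.1201]
orientation: [-0.0, 0.663, 0.748, -0.0]
wrist_force: [-0.4, -0.4, -0.4]
finger_gap: 0.0488
tcp [0.5547 0.3161 0.1201] toolx yaw 96.91 z [-5.e-04 -4.e-04 -1.e+00] shift cm [-2.743e+01 -7.900e+00  2.000e-02] norm 28.55 rz -0.09 clock 7.3 gap 0.0488 F [-0.37 -0.42 -0.44]
 if turned first: shift [-2.742e+01 -7.940e+00  1.000e-02] tilt err rotvec tool deg [-0.03  0.02 -0.09]
```

```bash
python3 -m inch '[[-1.5,-0.4,0,0,0,0,4.6],[-3.2,-0.9,0,0,0,0,4.6],[-4.2,-1.2,0,0,0,0,4.6],[-4.6,-1.4,0,0,0,0,4.6],[-4.6,-1.4,0,0,0,0,4.6]]'
python3 -m inch '[[-4.2,-1.2,0,0,0,0,4.6],[-2.8,-0.8,0,0,0,0,4.6],[-1.5,-0.4,0,0,0,0,4.6],[-0.8,-0.2,0,0,0,0,4.6],[0,0,0,0,0,0,4.6]]'
python3 -m inch '[[0,0,0,0,0,0,4.6]]'
python3 - <<'E'
from h import *
plan([.5093,.0343,.12],97)
s=get_state(); p=vision.read_camera("wrist"); cv2.imwrite("pics/w4.png",p["pixels"][:,:,::-1])
t=vision.read_camera("top"); cv2.imwrite("pics/t4.png",cv2.resize(t["pixels"][140:250,170:350,::-1],None,fx=4.4,fy=4.4,interpolation=cv2.INTER_CUBIC))
E
```

```text
clock: 7.8
tcp_pos: [0.5233, 0.1281, 0.1202]
orientation: [0.0, 0.663, 0.749, -0.0]
wrist_force: [2.4, -0.3, -0.6]
finger_gap: 0.0493
clock: 8.3
tcp_pos: [0.5094, 0.0336, 0.1204]
orientation: [0.0, 0.664, 0.748, -0.0]
wrist_force: [-0.1, 0.0, -0.8]
finger_gap: 0.0489
clock: 8.4
tcp_pos: [0.5097, 0.035, 0.1204]
orientation: [0.0, 0.663, 0.749, 0.0]
wrist_force: [-0.5, 0.1, -0.9]
finger_gap: 0.049
tcp [0.5097 0.035  0.1204] toolx yaw 96.95 z [ 2.e-04  2.e-04 -1.e+00] shift cm [-0.06 -0.05  0.04] norm 0.09 rz -0.05 clock 8.4 gap 0.049 F [-0.5   0.14 -0.85]
 if turned first: shift [-0.06 -0.05  0.04] tilt err rotvec tool deg [ 0.01 -0.01 -0.05]
```

View pics/w4.png

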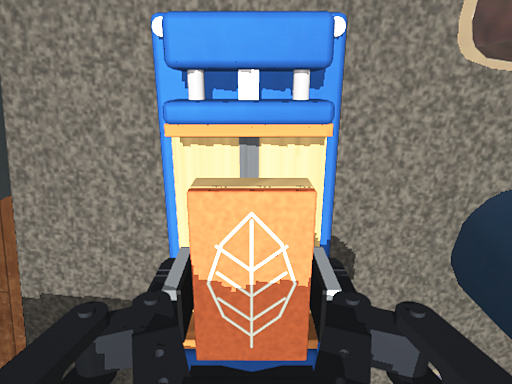

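View pics/t4.png

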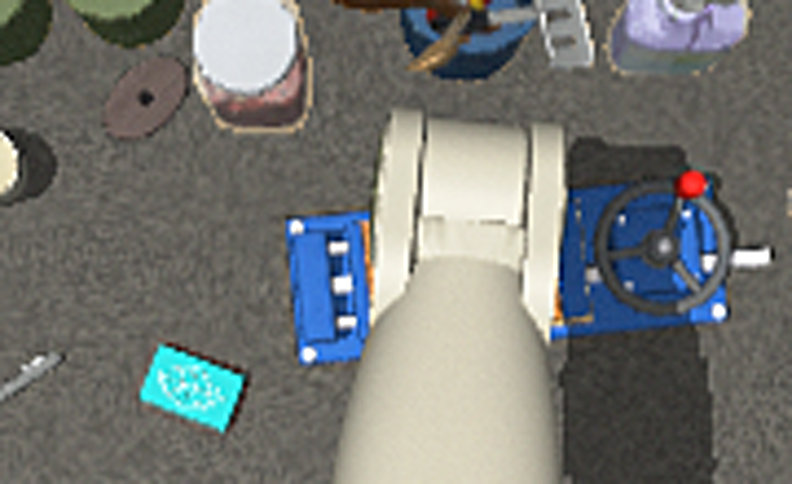

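The wrist view shows the block held picture up, near (252,275). The clamp lies square ahead of it, with the sprung jaw liner's inner edge at row 137 (columns 164–333). I'll measure the offsets.

```bash
python3 - <<'E'
from h import *
s=get_state(); p=vision.read_camera("wrist"); T=Tcam(p,s); Rm=tool(s)
def tl(uv,z): return ((atz(p,uv,z,T)-s["tcp_pos"])@Rm*1000).round(1)
print("bolts z.02",tl([[158,26],[339,26]],.02).tolist())
print("casing top edges z.059",tl([[163,40],[334,40]],.059).tolist())
print("liner inner edge top z.062",tl([[164,137],[333,137]],.062).tolist(), "depth", bydepth(p,[[200,131],[300,131]],T)[:,2].round(4))
print("groove on bed z.026",tl([[240,165],[259,165]],.026).tolist())
print("block front top edge",tl([[190,190],[314,190]],s["tcp_pos"][2]+.02).tolist(),"rear", tl([[197,360],[308,360]],s["tcp_pos"][2]+.02).tolist(), "depth", (bydepth(p,[[220,200],[290,200]],T)[:,2]-s["tcp_pos"][2]).round(4))
print("bed depth z",bydepth(p,[[200,150],[300,150]],T)[:,2].round(4))
print(s["tcp_pos"].round(4))
E
```

```text
bolts z.02 [[114.3, -61.2, 100.3], [114.3, 55.4, 100.3]]
casing top edges z.059 [[101.4, -49.5, 61.3], [101.4, 44.0, 61.3]]
liner inner edge top z.062 [[49.1, -52.3, 58.3], [49.0, 46.6, 58.3]] depth [0.0591 0.0587]
groove on bed z.026 [[24.2, -9.2, 94.2], [24.2, 4.3, 94.2]]
block front top edge [[40.4, -24.3, -20.0], [40.3, 22.2, -20.0]] rear [[-38.7, -25.5, -20.0], [-38.8, 23.9, -20.0]] depth [0.0181 0.0185]
bed depth z [0.0248 0.0254]
[0.5098 0.0355 0.1202]
```

```bash
python3 -m inch '[[0,-0.1,0.8,0,0,0,4.6],[0,-0.1,2,0,0,0,4.6],[0,0,2.5,0,0,0,4.6],[0,0,1.8,0,0,0,4.6],[0,0,1,0,0,0,4.6]]'
python3 -m inch '[[0,0,0.5,0,0,0,4.6],[0,0,0.2,0,0,0,4.6],[0,0,0,0,0,0,4.6],[0,0,0,0,0,0,4.6]]'
python3 -m inch '[[0,0,0.1,0,0,0,4.6],[0,0,0,0,0,0,4.6]]'
```

```text
clock: 9.05
tcp_pos: [0.5063, 0.0351, 0.0371]
orientation: [-0.001, 0.663, 0.749, -0.001]
wrist_force: [-1.0, 0.1, -1.2]
finger_gap: 0.0486
clock: 9.45
tcp_pos: [0.5085, 0.0344, 0.033]
orientation: [0.001, 0.663, 0.749, 0.0]
wrist_force: [-1.0, -0.9, -0.6]
finger_gap: 0.049
clock: 9.65
tcp_pos: [0.5081, 0.0344, 0.0317]
orientation: [0.0, 0.663, 0.749, 0.0]
wrist_force: [0.1, 0.8, -1.0]
finger_gap: 0.0489
```

```bash
python3 -m inch '[[0,0,0.1,0,0,0,4.6],[0,0,0.05,0,0,0,4.6],[0,0,0,0,0,0,4.6]]'
python3 -m inch '[[0,0,0.05,0,0,0,4.6],[0,0,0,0,0,0,4.6]]'
```

```text
clock: 9.95
tcp_pos: [0.5077, 0.0345, 0.0297]
orientation: [-0.0, 0.663, 0.749, -0.0]
wrist_force: [-0.4, -0.6, -0.6]
finger_gap: 0.0487
clock: 10.15
tcp_pos: [0.5078, 0.0344, 0.0292]
orientation: [0.0, 0.663, 0.749, -0.0]
wrist_force: [-0.1, 0.2, -1.2]
finger_gap: 0.0492
```

```bash
python3 -m inch '[[0,0,0.05,0,0,0,4.6],[0,0,0.05,0,0,0,4.6],[0,0,0,0,0,0,4.6]]'
python3 -m inch '[[0,0,0.05,0,0,0,4.6],[0,0,0,0,0,0,4.6]]'
```

```text
clock: 10.45
tcp_pos: [0.5078, 0.0344, 0.0292]
orientation: [0.0, 0.663, 0.749, 0.0]
wrist_force: [-2.9, -0.2, 7.4]
finger_gap: 0.049
clock: 10.65
tcp_pos: [0.5078, 0.0345, 0.0291]
orientation: [0.0, 0.663, 0.749, 0.0]
wrist_force: [-4.1, 0.1, 11.1]
finger_gap: 0.049
```

```bash
python3 -m inch '[[0,0,-0.1,0,0,0,5.2],[0,0,0,0,0,0,6],[0,0,0,0,0,0,7],[0,0,0,0,0,0,7]]'
python3 -m inch '[[0,0,-0.5,0,0,0,7],[0,0,-1.5,0,0,0,7],[0,0,-2.5,0,0,0,7],[0,0,-3,0,0,0,8],[0,0,-3,0,0,0,8]]'
python3 -m inch '[[0,0,-1.8,0,0,0,8],[0,0,-0.8,0,0,0,8],[0,0,0,0,0,0,8]]'
python3 - <<'E'
from h import *
s=get_state(); p=vision.read_camera("wrist"); T=Tcam(p,s); Rm=tool(s); cv2.imwrite("pics/w5.png",p["pixels"][:,:,::-1])
for r in silhouettes(p,"lino_block")[:2]:
    v,u=np.nonzero(r["mask"]); X=atz(p,np.stack([u,v],1),.048,T)[:,:2]*1000
    q=cv2.minAreaRect(X.astype('float32')); print(r["location"],np.round(q[0],1),np.round(q[1],1),round(q[2],1))
print(s["tcp_pos"])
E
```

```text
clock: 11.05
tcp_pos: [0.5077, 0.0345, 0.0286]
orientation: [-0.0, 0.663, 0.749, -0.0]
wrist_force: [-0.5, -0.3, -1.1]
finger_gap: 0.07
clock: 11.55
tcp_pos: [0.5074, 0.0345, 0.1349]
orientation: [-0.0, 0.663, 0.749, -0.0]
wrist_force: [1.0, 0.2, 0.4]
finger_gap: 0.0801
clock: 11.85
tcp_pos: [0.5085, 0.0344, 0.1608]
orientation: [0.001, 0.663, 0.749, 0.001]
wrist_force: [-0.0, 0.0, 0.8]
finger_gap: 0.0799
[250.8, 188.0] [506.6  35.5] [49.8 82.9] 6.9
[0.50847729 0.03440404 0.16081805]
```

View pics/w5.png

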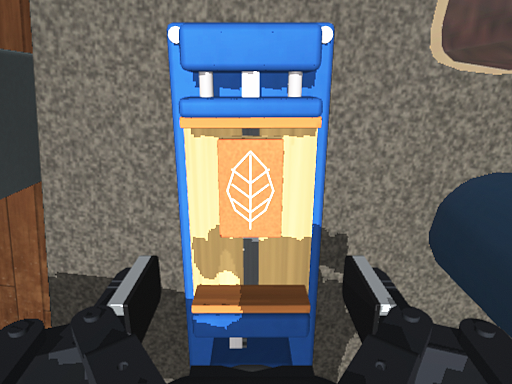

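The block lies square and centred, at (251,188) between jaw liners at rows 123 and 290, with the fingers clear. Next I'll turn the tool and go to the knob.

```bash
python3 -m inch '[[0,0,-0.5,0,0,-4,8],[0,0,-1,0,0,-7,8],[0,0,-1,0,0,-8.5,8],[0,0,-1,0,0,-8.5,8],[0,0,-0.5,0,0,-8.5,8]]'
python3 -m inch '[[0,0,0,0,0,-8.5,8],[0,0,0,0,0,-8.5,8],[0,0,0,0,0,-8.5,8],[0,0,0,0,0,-8.5,8],[0,0,0,0,0,-7,8]]'
python3 -m inch '[[0,0,0,0,0,-4,8],[0,0,0,0,0,-2,8],[0,0,0,0,0,0,8]]'
python3 - <<'E'
from h import *
plan([.55,-.172,.2],180)
E
```

```text
clock: 12.45
tcp_pos: [0.5072, 0.0345, 0.1989]
orientation: [-0.001, 0.392, 0.92, -0.0]
wrist_force: [0.1, -0.0, -0.2]
finger_gap: 0.0801
clock: 12.95
tcp_pos: [0.5068, 0.0345, 0.198]
orientation: [-0.002, 0.046, 0.999, 0.0]
wrist_force: [-0.4, 0.9, -0.4]
finger_gap: 0.0803
clock: 13.25
tcp_pos: [0.5069, 0.0345, 0.1981]
orientation: [-0.001, -0.004, 1.0, 0.0]
wrist_force: [-0.5, 0.5, 0.2]
finger_gap: 0.08
tcp [0.5069 0.0345 0.1981] toolx yaw -179.54 z [-3.e-03  2.e-04 -1.e+00] shift cm [ -4.15 -20.69  -0.2 ] norm 21.1 rz 0.46 clock 13.25 gap 0.08 F [-0.51  0.48  0.18]
 if turned first: shift [ -4.31 -20.65  -0.19] tilt err rotvec tool deg [ 0.01 -0.17  0.46]
```

```bash
python3 -m inch '[[-0.2,-1,0,0,0,0.5,8],[-0.4,-2.2,0,0,0,0,8],[-0.6,-3.4,0,0,0,0,8],[-0.8,-3.9,0,0,0,0,8],[-0.7,-3.7,0,0,0,0,8]]'
python3 -m inch '[[-0.6,-3,0,0,0,0,8],[-0.5,-2,0,0,0,0,8],[-0.3,-1,0,0,0,0,8],[-0.1,-0.4,0,0,0,0,8],[0,0,0,0,0,0,8]]'
python3 - <<'E'
from h import *
s=get_state(); p=vision.read_camera("wrist"); T=Tcam(p,s); cv2.imwrite("pics/w6.png",p["pixels"][:,:,::-1])
plan([.58,-.172,.11],180,s)
hsv=cv2.cvtColor(p["pixels"],cv2.COLOR_RGB2HSV); m=(((hsv[...,0]<6)|(hsv[...,0]>174))&(hsv[...,1]>180)).astype('uint8')
n,l,st,ce=cv2.connectedComponentsWithStats(m)
for i in range(1,n):
    if st[i,4]>100: print(st[i],ce[i].round(1),atz(p,ce[i],.125,T).round(4),"cloud",np.median(cloud(p,l==i,T),0).round(4),np.percentile(cloud(p,l==i,T),[2,98],axis=0).round(4).tolist())
print([(r["confidence"],r["location"],atz(p,r["location"],.080,T).round(4)) for r in tip_of(p,"handwheel")[:2]])
print([(r["confidence"],r["location"],atz(p,r["location"],.096,T).round(4)) for r in tip_of(p,"crank_knob")[:2]])
E
```

```text
clock: 13.75
tcp_pos: [0.5348, -0.1095, 0.1993]
orientation: [-0.0, 0.001, 1.0, -0.0]
wrist_force: [-0.4, 0.2, -0.1]
finger_gap: 0.0803
clock: 14.25
tcp_pos: [0.5496, -0.1712, 0.1995]
orientation: [-0.0, 0.0, 1.0, 0.0]
wrist_force: [0.6, 0.1, 0.7]
finger_gap: 0.0795
tcp [ 0.5496 -0.1712  0.1995] toolx yaw 179.96 z [-6.e-04  5.e-04 -1.e+00] shift cm [-3.05 -0.08  8.95] norm 9.46 rz -0.04 clock 14.25 gap 0.0795 F [0.58 0.14 0.75]
 if turned first: shift [-3.04 -0.08  8.95] tilt err rotvec tool deg [ 0.03 -0.03 -0.04]
[ 234  222   32   45 1140] [249.5 244.4] [[ 0.576 -0.173  0.125]] cloud [ 0.5729 -0.1727  0.1329] [[0.5677, -0.1829, 0.1042], [0.5857, -0.1631, 0.1369]]
[(0.75, [274.6, 166.6], array([[ 0.5307, -0.1533,  0.08  ]]))]
[(0.59, [250.4, 232.7], array([[ 0.58  , -0.1724,  0.096 ]])), (0.44, [370.2, 142.4], array([[ 0.5093, -0.0859,  0.096 ]]))]
```

View pics/w6.png

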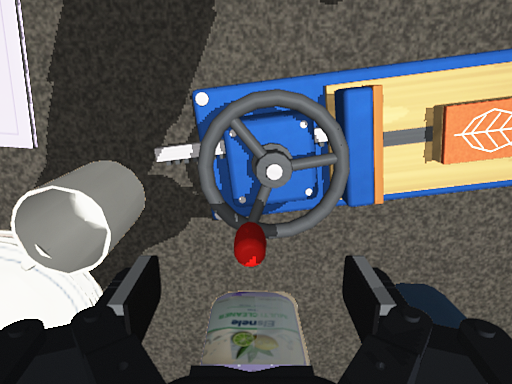

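The knob is at (250,244) and the wheel hub at (274,170). This gives the wheel centre at (0.5305,-0.154) and the knob foot at (0.580,-0.172), r = 52 mm as specified. I'll check wrist clearance to the utensils before descending.

```bash
python3 - <<'E'
from h import *
s=get_state(); t=vision.read_camera("top"); T=t["T"]
Y,X=np.mgrid[0:384,0:512]; c=bydepth(t,np.stack([X.ravel(),Y.ravel()],1),T)
k=c[(c[:,0]>.3)&(c[:,0]<.72)&(c[:,1]<-.05)&(c[:,1]>-.3)&(c[:,2]>.2)&(c[:,2]<.9)]
d=k-s["tcp_pos"]; 
for z0 in np.arange(0,.6,.05):
    q=d[(d[:,2]>z0)&(d[:,2]<z0+.05)&(k[:,0]<.64)]
    if len(q): print(round(z0,2),len(q),"dx",q[:,0].min().round(3),q[:,0].max().round(3),"dy",q[:,1].min().round(3),q[:,1].max().round(3))
cv2.imwrite("pics/t6.png",cv2.resize(t["pixels"][120:250,220:400,::-1],None,fx=4.4,fy=4.4,interpolation=cv2.INTER_CUBIC))
E
```

```text
0.0 2 dx -0.009 -0.007 dy 0.04 0.045
0.05 73 dx -0.014 0.019 dy 0.024 0.07
0.1 111 dx -0.034 0.09 dy 0.01 0.105
0.15 84 dx -0.033 0.032 dy 0.012 0.037
0.2 42 dx -0.027 0.03 dy 0.023 0.037
0.25 33 dx -0.03 0.042 dy 0.024 0.053
0.3 164 dx -0.03 0.055 dy 0.019 0.056
0.35 11 dx -0.021 -0.008 dy 0.046 0.051
0.4 140 dx -0.056 0.06 dy 0.021 0.076
0.45 3330 dx -0.206 0.059 dy -0.056 0.12
0.5 4189 dx -0.249 -0.059 dy 0.015 0.12
```

View pics/t6.png

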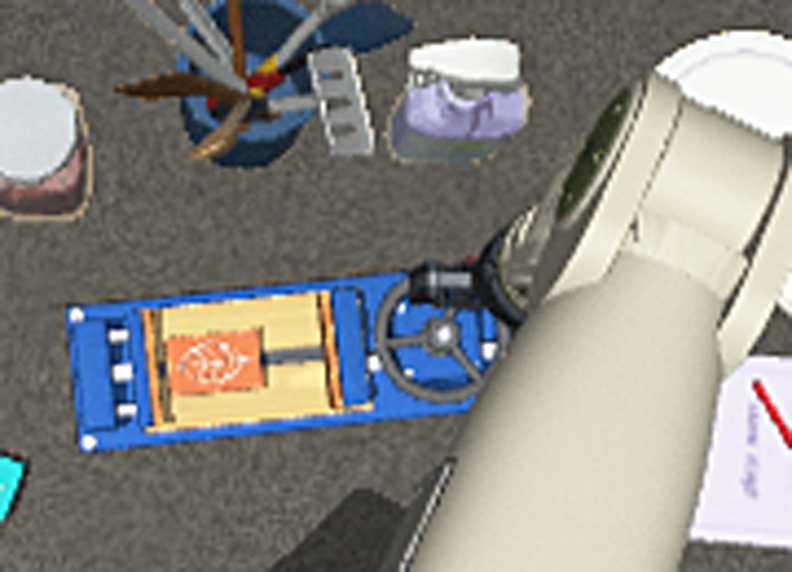

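```bash
python3 -m inch '[[-1,-0.1,0.5,0,0,0,6],[-1.2,0,1.5,0,0,0,6],[-0.7,0,2,0,0,0,6],[-0.1,0,2,0,0,0,6],[0,0,1.8,0,0,0,6]]' 30
python3 -m inch '[[0,0,1,0,0,0,6],[0,0,0.5,0,0,0,6],[0,0,0.2,0,0,0,6],[0,0,0,0,0,0,6],[0,0,0,0,0,0,6]]'
python3 - <<'E'
from h import *
plan([.5793,-.1722,.104],180)
p=vision.read_camera("wrist"); cv2.imwrite("pics/w7.png",p["pixels"][:,:,::-1])
E
```

```text
clock: 14.95
tcp_pos: [0.5803, -0.172, 0.1192]
orientation: [-0.001, 0.0, 1.0, 0.0]
wrist_force: [0.4, 0.5, 0.2]
finger_gap: 0.0601
clock: 15.45
tcp_pos: [0.5803, -0.1729, 0.1057]
orientation: [0.001, 0.0, 1.0, -0.0]
wrist_force: [-0.3, 0.2, 0.6]
finger_gap: 0.0599
tcp [ 0.5803 -0.1729  0.1057] toolx yaw 179.95 z [ 1.5e-03 -8.0e-04 -1.0e+00] shift cm [0.1  0.07 0.17] norm 0.21 rz -0.05 clock 15.45 gap 0.0599 F [-0.33  0.24  0.56]
 if turned first: shift [0.1  0.07 0.17] tilt err rotvec tool deg [-0.04  0.09 -0.05]
```

View pics/w7.png

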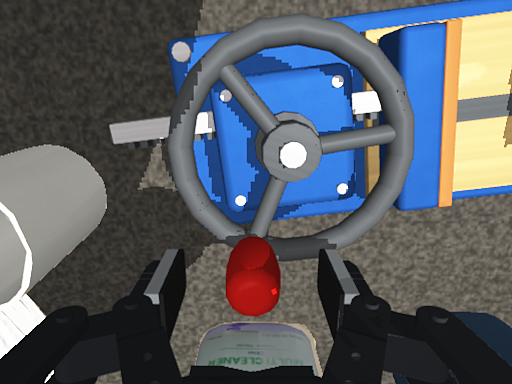

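The knob at (253,275) is between the open pads (at 170 and 335). Closing on it now.

```bash
python3 -m inch '[[0,0,0.1,0,0,0,4],[0,0,0,0,0,0,2],[0,0,0,0,0,0,2],[0,0,0,0,0,0,2],[0,0,0,0,0,0,2]]' 30
python3 -m inch '[[0,0,0,0,0,0,2],[0,0,0,0,0,0,2]]'
python3 - <<'E'
from h import *
plan([.5793,-.1722,.104],180)
E
```

```text
clock: 16.0
tcp_pos: [0.5797, -0.1725, 0.1042]
orientation: [0.0, 0.0, 1.0, -0.0]
wrist_force: [-1.1, 1.4, 3.5]
finger_gap: 0.0222
clock: 16.2
tcp_pos: [0.5797, -0.1726, 0.1042]
orientation: [0.0, 0.0, 1.0, -0.0]
wrist_force: [-1.9, 1.3, 4.6]
finger_gap: 0.0222
tcp [ 0.5797 -0.1726  0.1042] toolx yaw 179.96 z [ 4.e-04 -1.e-04 -1.e+00] shift cm [0.04 0.04 0.02] norm 0.06 rz -0.04 clock 16.2 gap 0.0222 F [-1.9   1.34  4.55]
 if turned first: shift [0.04 0.04 0.02] tilt err rotvec tool deg [-0.01  0.02 -0.04]
```

```bash
cat >> h.py <<'E'
def crank(step,n,W,r=.052,s=None,a0=None):
    "rows (tool x,y cm) clockwise from the measured angle, tool yaw 180"
    s=s or get_state(); v=s["tcp_pos"][:2]-np.array(W)
    if a0 is None: a0=np.arctan2(v[1],v[0])
    print("a0 deg",np.degrees(a0).round(1),"r",np.linalg.norm(v).round(4))
    a=a0-np.radians(step)*np.arange(n+1); d=np.diff(np.stack([-np.cos(a),np.sin(a)],1)*r*100,axis=0)
    print(d.round(2).tolist())
E
python3 -c "
from h import *
crank(15,5,(.5305,-.1542))"
```

```text
a0 deg -20.4 r 0.0525
[[0.64, -1.2], [0.92, -0.99], [1.15, -0.72], [1.3, -0.4], [1.36, -0.05]]
```

```bash
python3 -m inch '[[0.64,-1.2,0,0,0,0,2],[0.92,-0.99,0,0,0,0,2],[1.15,-0.72,0,0,0,0,2]]'
python3 -m inch '[[1.3,-0.4,0,0,0,0,2],[1.36,-0.05,0,0,0,0,2]]'
python3 -c "
from h import *
crank(15,5,(.5305,-.1542),a0=np.radians(-95.4)); print(get_state()['tcp_pos'].round(4),get_state()['wrist_force'].round(1))
crank(15,1,(.5305,-.1542))"
```

```text
clock: 16.5
tcp_pos: [0.5533, -0.2016, 0.1041]
orientation: [0.001, -0.0, 1.0, 0.0]
wrist_force: [1.9, 6.7, 6.7]
finger_gap: 0.022
clock: 16.7
tcp_pos: [0.5265, -0.2065, 0.1042]
orientation: [0.002, 0.0, 1.0, 0.0]
wrist_force: [3.8, 6.3, 3.7]
finger_gap: 0.0223
a0 deg -95.4 r 0.0525
[[1.32, 0.3], [1.2, 0.64], [0.99, 0.92], [0.72, 1.15], [0.4, 1.3]]
[ 0.5265 -0.2065  0.1042] [3.8 6.3 3.7]
a0 deg -94.4 r 0.0525
[[1.33, 0.28]]
```

```bash
python3 -m inch '[[1.32,0.33,0,0,0,0,2],[1.2,0.64,0,0,0,0,2],[0.99,0.92,0,0,0,0,2]]'
python3 -m inch '[[0.72,1.15,0,0,0,0,2],[0.4,1.3,0,0,0,0,2]]'
python3 -c "
from h import *
from scipy.optimize import least_squares
s=get_state()
P=np.array([[.5797,-.1726],[.5533,-.2016],[.5265,-.2065],s['tcp_pos'][:2]])
f=least_squares(lambda w:np.hypot(*(P-w).T)-.052,[.53,-.154]);print(f.x,f.fun)
crank(15,5,(.5305,-.1542),a0=np.radians(-170.4)); print(s['tcp_pos'].round(4),s['wrist_force'].round(1))
crank(15,1,(.5305,-.1542))"
```

```text
clock: 17.0
tcp_pos: [0.4916, -0.1887, 0.1042]
orientation: [0.002, 0.001, 1.0, -0.001]
wrist_force: [5.6, 0.3, 0.2]
finger_gap: 0.022
clock: 17.2
tcp_pos: [0.4796, -0.1639, 0.1042]
orientation: [0.001, 0.001, 1.0, -0.002]
wrist_force: [5.3, -2.9, -0.4]
finger_gap: 0.0224
[ 0.53085072 -0.15469601] [ 2.69635063e-05 -4.39947071e-07 -1.36371571e-05  2.66852013e-05]
a0 deg -170.4 r 0.0518
[[0.05, 1.36], [-0.3, 1.32], [-0.64, 1.2], [-0.92, 0.99], [-1.15, 0.72]]
[ 0.4796 -0.1639  0.1042] [ 5.3 -2.9 -0.4]
a0 deg -169.2 r 0.0518
[[0.08, 1.36]]
```

```bash
python3 -m inch '[[0,1.36,0,0,0,0,2],[-0.3,1.32,0,0,0,0,2],[-0.64,1.2,0,0,0,0,2]]'
python3 -m inch '[[-0.92,0.99,0,0,0,0,2],[-1.15,0.72,0,0,0,0,2]]'
python3 -c "
from h import *
s=get_state()
crank(15,5,(.5309,-.1547),a0=np.radians(-245.4)); print(s['tcp_pos'].round(4),s['wrist_force'].round(1))
crank(15,1,(.5309,-.1547))"
```

```text
clock: 17.5
tcp_pos: [0.489, -0.1235, 0.1042]
orientation: [-0.0, 0.001, 1.0, -0.001]
wrist_force: [1.9, -7.6, 2.5]
finger_gap: 0.022
clock: 17.7
tcp_pos: [0.51, -0.1067, 0.1041]
orientation: [-0.0, 0.0, 1.0, -0.002]
wrist_force: [-0.2, -10.2, 4.2]
finger_gap: 0.0221
a0 deg -245.4 r 0.0524
[[-1.3, 0.4], [-1.36, 0.05], [-1.32, -0.3], [-1.2, -0.64], [-0.99, -0.92]]
[ 0.51   -0.1067  0.1041] [ -0.2 -10.2   4.2]
a0 deg 113.6 r 0.0524
[[-1.3, 0.38]]
```

```bash
python3 -m inch '[[-1.3,0.34,0,0,0,0,2],[-1.36,0.03,0,0,0,0,2],[-1.32,-0.3,0,0,0,0,2]]'
python3 -m inch '[[-1.2,-0.64,0,0,0,0,2],[-0.99,-0.92,0,0,0,0,2]]'
python3 -c "
from h import *
s=get_state()
crank(15,5,(.5309,-.1547),a0=np.radians(39.6)); print(s['tcp_pos'].round(4),s['wrist_force'].round(1))
crank(15,1,(.5309,-.1547))
p=vision.read_camera('wrist'); cv2.imwrite('pics/w8.png',p['pixels'][:,:,::-1])"
```

```text
clock: 18.0
tcp_pos: [0.5486, -0.1054, 0.1041]
orientation: [-0.002, -0.0, 1.0, -0.001]
wrist_force: [-7.8, -7.0, 11.3]
finger_gap: 0.0221
clock: 18.2
tcp_pos: [0.5702, -0.1202, 0.104]
orientation: [-0.002, -0.0, 1.0, 0.0]
wrist_force: [-8.5, -1.2, 12.9]
finger_gap: 0.0218
a0 deg 39.6 r 0.0523
[[-0.72, -1.15], [-0.4, -1.3], [-0.05, -1.36], [0.3, -1.32], [0.64, -1.2]]
[ 0.5702 -0.1202  0.104 ] [-8.5 -1.2 12.9]
a0 deg 41.3 r 0.0523
[[-0.76, -1.13]]
```

View pics/w8.png

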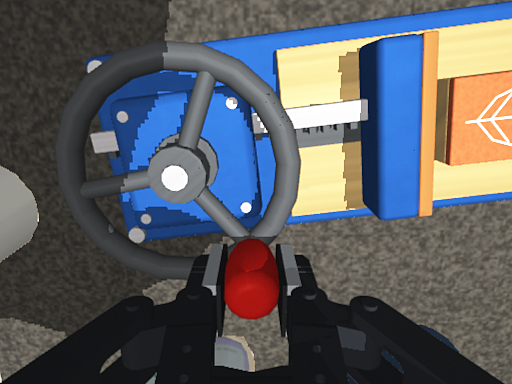

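The jaw liner (column 428) is closing on the block's edge (column 450). So far 298° is turned, about 41.6 mm.

```bash
python3 -m inch '[[-0.68,-1.18,-0.05,0,0,0,2],[-0.4,-1.3,-0.05,0,0,0,2],[-0.05,-1.36,0,0,0,0,2]]'
python3 -m inch '[[0.3,-1.32,0,0,0,0,2],[0.64,-1.2,0,0,0,0,2]]'
cat >> h.py <<'E'
def feel(W=(.5309,-.1547)):
    s=get_state(); v=s["tcp_pos"][:2]-np.array(W); a=np.arctan2(v[1],v[0]); F=s["wrist_force"]
    turned=(-20.4-np.degrees(a))%360; 
    print("angle",np.degrees(a).round(2),"turned(+360?)",turned.round(2),"mm",((turned+360)*np.pi/180*8).round(2),"r",np.linalg.norm(v).round(4),"drag",(F[0]*-np.sin(a)+F[1]*np.cos(a)).round(2),"radial out",(F[0]*np.cos(a)+F[1]*np.sin(a)).round(2),"Fz",F[2].round(1),"t",round(s["clock"],2))
E
python3 -c "
from h import *
feel()
crank(10,5,(.5309,-.1547),a0=np.radians(-35.4)) "
```

```text
clock: 18.55
tcp_pos: [0.5828, -0.1582, 0.1042]
orientation: [-0.001, -0.001, 1.0, 0.002]
wrist_force: [-0.8, 4.1, 5.6]
finger_gap: 0.0224
clock: 18.75
tcp_pos: [0.5729, -0.1854, 0.1042]
orientation: [-0.0, 0.0, 1.0, 0.001]
wrist_force: [-1.8, 5.5, 4.0]
finger_gap: 0.0218
angle -36.15 turned(+360?) 15.75 mm 52.46 r 0.052 drag 3.37 radial out -4.67 Fz 4.0 t 18.75
a0 deg -35.4 r 0.052
[[0.59, -0.69], [0.7, -0.58], [0.79, -0.45], [0.85, -0.3], [0.89, -0.15]]
```

```bash
python3 -m inch '[[0.59,-0.69,0,0,0,0,2],[0.7,-0.58,0,0,0,0,2],[0.79,-0.45,0,0,0,0,2]]'
python3 -c "
from h import *
feel()
p=vision.read_camera('wrist'); cv2.imwrite('pics/w9.png',p['pixels'][:,:,::-1])
crank(5,5,(.5309,-.1547),a0=np.radians(-65.4))
crank(5,5,(.5309,-.1547),a0=np.radians(-90.4))
crank(5,5,(.5309,-.1547),a0=np.radians(-115.4)) "
```

```text
clock: 19.05
tcp_pos: [0.5514, -0.2024, 0.1042]
orientation: [-0.0, 0.001, 1.0, 0.001]
wrist_force: [1.1, 7.2, 1.4]
finger_gap: 0.022
angle -66.72 turned(+360?) 46.32 mm 56.73 r 0.052 drag 3.89 radial out -6.2 Fz 1.4 t 19.05
a0 deg -65.4 r 0.0519
[[0.42, -0.17], [0.43, -0.13], [0.44, -0.1], [0.45, -0.06], [0.45, -0.02]]
a0 deg -90.4 r 0.0519
[[0.45, 0.02], [0.45, 0.06], [0.44, 0.1], [0.43, 0.14], [0.42, 0.18]]
a0 deg -115.4 r 0.0519
[[0.4, 0.21], [0.38, 0.25], [0.36, 0.28], [0.33, 0.31], [0.3, 0.34]]
```

View pics/w9.png

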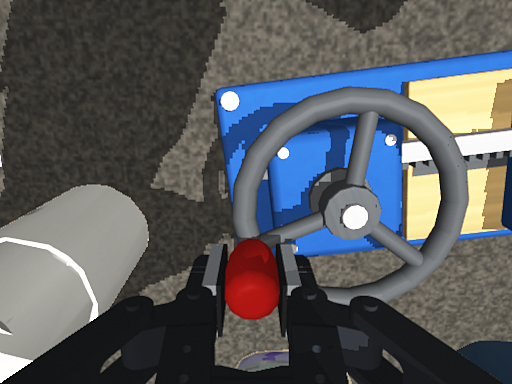

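Jaw travel is 56.7 mm, with contact expected near 58 mm. From here I'll use 2.5° steps, each guarded by a force check that halts the sequence.

```bash
cat > chk.py <<'E'
import sys
from h import *
s=get_state(); feel(); v=s["tcp_pos"][:2]-np.array([.5309,-.1547]); a=np.arctan2(v[1],v[0]); F=s["wrist_force"]
sys.exit(1 if (-F[0]*np.sin(a)+F[1]*np.cos(a))>float(sys.argv[1]) else 0)
E
C="python3 chk.py 5.8"
python3 -m inch '[[0.21,-0.08,0,0,0,0,2]]'>/dev/null && $C && python3 -m inch '[[0.21,-0.07,0,0,0,0,2]]'>/dev/null && $C && python3 -m inch '[[0.21,-0.06,0,0,0,0,2]]'>/dev/null && $C && python3 -m inch '[[0.22,-0.06,0,0,0,0,2]]'>/dev/null && $C && python3 -m inch '[[0.22,-0.05,0,0,0,0,2]]'>/dev/null && $C && python3 -m inch '[[0.22,-0.04,0,0,0,0,2]]'>/dev/null && $C && python3 -m inch '[[0.22,-0.04,0,0,0,0,2]]'>/dev/null && $C && python3 -m inch '[[0.23,-0.03,0,0,0,0,2]]'>/dev/null && $C
```

```text
angle -69.03 turned(+360?) 48.63 mm 57.06 r 0.0519 drag 4.17 radial out -3.85 Fz -1.3 t 19.2
angle -70.93 turned(+360?) 50.53 mm 57.32 r 0.052 drag 4.69 radial out -3.4 Fz -1.0 t 19.3
angle -73.12 turned(+360?) 52.72 mm 57.63 r 0.0519 drag 3.99 radial out -3.56 Fz -0.8 t 19.4
angle -75.49 turned(+360?) 55.09 mm 57.96 r 0.0519 drag 3.63 radial out -3.41 Fz -1.2 t 19.5
angle -77.9 turned(+360?) 57.5 mm 58.29 r 0.0519 drag 4.08 radial out -5.02 Fz -1.7 t 19.6
angle -80.27 turned(+360?) 59.87 mm 58.63 r 0.0519 drag 4.59 radial out -3.63 Fz -1.2 t 19.7
angle -82.7 turned(+360?) 62.3 mm 58.96 r 0.052 drag 4.37 radial out -4.57 Fz -0.9 t 19.8
angle -85.22 turned(+360?) 64.82 mm 59.32 r 0.0519 drag 3.78 radial out -4.15 Fz -2.7 t 19.9
```

```bash
C="python3 chk.py 5.8"
python3 -m inch '[[0.23,-0.01,0,0,0,0,2]]'>/dev/null && $C && python3 -m inch '[[0.23,0,0,0,0,0,2]]'>/dev/null && $C && python3 -m inch '[[0.23,0.01,0,0,0,0,2]]'>/dev/null && $C && python3 -m inch '[[0.23,0.02,0,0,0,0,2]]'>/dev/null && $C && python3 -m inch '[[0.23,0.03,0,0,0,0,2]]'>/dev/null && $C && python3 -m inch '[[0.22,0.04,0,0,0,0,2]]'>/dev/null && $C && python3 -m inch '[[0.22,0.05,0,0,0,0,2]]'>/dev/null && $C && python3 -m inch '[[0.22,0.06,0,0,0,0,2]]'>/dev/null && $C && python3 -m inch '[[0.22,0.07,0,0,0,0,2]]'>/dev/null && $C && python3 -m inch '[[0.21,0.08,0,0,0,0,2]]'>/dev/null && $C && python3 -m inch '[[0.21,0.09,0,0,0,0,2]]'>/dev/null && $C
```

```text
angle -87.72 turned(+360?) 67.32 mm 59.66 r 0.0519 drag 4.05 radial out -4.74 Fz -2.2 t 20.0
angle -90.16 turned(+360?) 69.76 mm 60.01 r 0.052 drag 3.65 radial out -5.63 Fz -1.8 t 20.1
angle -92.62 turned(+360?) 72.22 mm 60.35 r 0.0519 drag 3.87 radial out -4.3 Fz -3.2 t 20.2
angle -95.08 turned(+360?) 74.68 mm 60.69 r 0.052 drag 4.05 radial out -5.04 Fz -2.7 t 20.3
angle -97.59 turned(+360?) 77.19 mm 61.04 r 0.0519 drag 3.52 radial out -5.92 Fz -2.5 t 20.4
angle -99.97 turned(+360?) 79.57 mm 61.38 r 0.0519 drag 4.17 radial out -5.57 Fz -3.4 t 20.5
angle -102.37 turned(+360?) 81.97 mm 61.71 r 0.0519 drag 4.21 radial out -4.95 Fz -2.2 t 20.6
angle -104.78 turned(+360?) 84.38 mm 62.05 r 0.0519 drag 4.37 radial out -4.58 Fz -2.7 t 20.7
angle -107.25 turned(+360?) 86.85 mm 62.39 r 0.0519 drag 4.98 radial out -4.49 Fz -4.5 t 20.8
angle -109.68 turned(+360?) 89.28 mm 62.73 r 0.052 drag 4.22 radial out -4.21 Fz -3.3 t 20.9
angle -112.08 turned(+360?) 91.68 mm 63.07 r 0.0519 drag 4.55 radial out -3.79 Fz -3.7 t 21.0
```

```bash
C="python3 chk.py 5.8"
python3 -m inch '[[0.2,0.09,0,0,0,0,2]]'>/dev/null && $C && python3 -m inch '[[0.2,0.1,0,0,0,0,2]]'>/dev/null && $C && python3 -m inch '[[0.2,0.11,0,0,0,0,2]]'>/dev/null && $C && python3 -m inch '[[0.2,0.12,0,0,0,0,2]]'>/dev/null && $C && python3 -m inch '[[0.19,0.12,0,0,0,0,2]]'>/dev/null && $C && python3 -m inch '[[0.18,0.13,0,0,0,0,2]]'>/dev/null && $C && python3 -m inch '[[0.18,0.14,0,0,0,0,2]]'>/dev/null && $C && python3 -m inch '[[0.17,0.14,0,0,0,0,2]]'>/dev/null && $C && python3 -m inch '[[0.17,0.15,0,0,0,0,2]]'>/dev/null && $C && python3 -m inch '[[0.16,0.16,0,0,0,0,2]]'>/dev/null && $C
```

```text
angle -114.46 turned(+360?) 94.06 mm 63.4 r 0.0519 drag 4.35 radial out -3.71 Fz -5.3 t 21.1
angle -116.82 turned(+360?) 96.42 mm 63.73 r 0.0519 drag 3.26 radial out -4.8 Fz -4.4 t 21.2
angle -119.27 turned(+360?) 98.87 mm 64.07 r 0.0519 drag 4.69 radial out -4.52 Fz -5.0 t 21.3
angle -121.77 turned(+360?) 101.37 mm 64.42 r 0.052 drag 3.6 radial out -3.98 Fz -5.1 t 21.4
angle -124.21 turned(+360?) 103.81 mm 64.76 r 0.052 drag 4.57 radial out -5.35 Fz -5.7 t 21.5
angle -126.56 turned(+360?) 106.16 mm 65.09 r 0.052 drag 4.32 radial out -4.42 Fz -5.3 t 21.6
angle -128.99 turned(+360?) 108.59 mm 65.43 r 0.052 drag 4.36 radial out -4.14 Fz -5.0 t 21.7
angle -131.31 turned(+360?) 110.91 mm 65.75 r 0.052 drag 3.72 radial out -4.73 Fz -5.7 t 21.8
angle -133.73 turned(+360?) 113.33 mm 66.09 r 0.052 drag 5.15 radial out -5.63 Fz -5.6 t 21.9
angle -136.1 turned(+360?) 115.7 mm 66.42 r 0.052 drag 4.61 radial out -5.33 Fz -6.5 t 22.0
```

```bash
C="python3 chk.py 5.8"
python3 -m inch '[[0.16,0.16,0,0,0,0,2]]'>/dev/null && $C && python3 -m inch '[[0.15,0.17,0,0,0,0,2]]'>/dev/null && $C && python3 -m inch '[[0.14,0.18,0,0,0,0,2]]'>/dev/null && $C && python3 -m inch '[[0.13,0.18,0,0,0,0,2]]'>/dev/null && $C && python3 -m inch '[[0.13,0.19,0,0,0,0,2]]'>/dev/null && $C && python3 -m inch '[[0.12,0.19,0,0,0,0,2]]'>/dev/null && $C && python3 -m inch '[[0.11,0.2,0,0,0,0,2]]'>/dev/null && $C
python3 -c "
from h import *
t=vision.read_camera('top'); cv2.imwrite('pics/t7.png',cv2.resize(t['pixels'][150:240,225:345,::-1],None,fx=6,fy=6,interpolation=cv2.INTER_CUBIC))"
```

```text
angle -138.46 turned(+360?) 118.06 mm 66.75 r 0.052 drag 4.13 radial out -6.56 Fz -6.4 t 22.1
angle -140.86 turned(+360?) 120.46 mm 67.08 r 0.052 drag 3.33 radial out -6.74 Fz -7.0 t 22.2
angle -143.25 turned(+360?) 122.85 mm 67.42 r 0.052 drag 4.3 radial out -6.13 Fz -7.8 t 22.3
angle -145.6 turned(+360?) 125.2 mm 67.75 r 0.052 drag 3.97 radial out -6.47 Fz -6.9 t 22.4
angle -148.02 turned(+360?) 127.62 mm 68.08 r 0.052 drag 4.59 radial out -7.32 Fz -7.7 t 22.5
angle -150.38 turned(+360?) 129.98 mm 68.41 r 0.052 drag 4.02 radial out -6.73 Fz -8.3 t 22.6
angle -152.8 turned(+360?) 132.4 mm 68.75 r 0.0521 drag 4.72 radial out -8.29 Fz -8.0 t 22.7
```

View pics/t7.png

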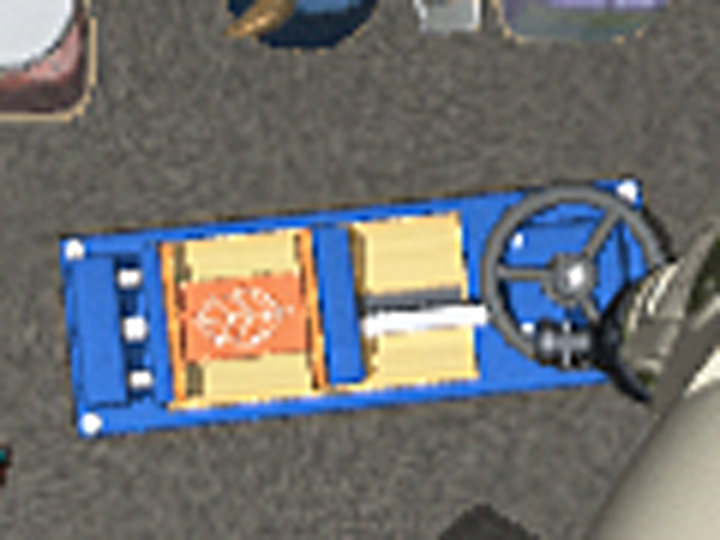

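The top view shows the block in contact with the moving jaw (column 303), while the sprung jaw (column 175) is still at or near rest. Winding on.

```bash
C="python3 chk.py 5.8"
python3 -m inch '[[0.06,0.22,0.05,0,0,0,2]]'>/dev/null && $C && python3 -m inch '[[0.09,0.21,0.04,0,0,0,2]]'>/dev/null && $C && python3 -m inch '[[0.08,0.21,0,0,0,0,2]]'>/dev/null && $C && python3 -m inch '[[0.07,0.22,0,0,0,0,2]]'>/dev/null && $C && python3 -m inch '[[0.06,0.22,0,0,0,0,2]]'>/dev/null && $C && python3 -m inch '[[0.05,0.22,0,0,0,0,2]]'>/dev/null && $C && python3 -m inch '[[0.04,0.22,0,0,0,0,2]]'>/dev/null && $C && python3 -m inch '[[0.03,0.23,0,0,0,0,2]]'>/dev/null && $C && python3 -m inch '[[0.02,0.23,0,0,0,0,2]]'>/dev/null && $C && python3 -m inch '[[0.01,0.23,0,0,0,0,2]]'>/dev/null && $C && python3 -m inch '[[0,0.23,0,0,0,0,2]]'>/dev/null && $C
```

```text
angle -154.72 turned(+360?) 134.32 mm 69.02 r 0.052 drag 3.87 radial out -3.94 Fz -2.2 t 22.85
angle -156.91 turned(+360?) 136.51 mm 69.33 r 0.052 drag 4.71 radial out -4.53 Fz -1.4 t 22.95
angle -159.33 turned(+360?) 138.93 mm 69.66 r 0.052 drag 4.28 radial out -3.93 Fz -2.9 t 23.05
angle -161.82 turned(+360?) 141.42 mm 70.01 r 0.052 drag 3.84 radial out -3.59 Fz -2.4 t 23.15
angle -164.28 turned(+360?) 143.88 mm 70.36 r 0.052 drag 4.86 radial out -4.16 Fz -3.1 t 23.25
angle -166.73 turned(+360?) 146.33 mm 70.7 r 0.052 drag 4.28 radial out -3.67 Fz -3.1 t 23.35
angle -169.15 turned(+360?) 148.75 mm 71.04 r 0.052 drag 4.28 radial out -3.16 Fz -3.5 t 23.45
angle -171.46 turned(+360?) 151.06 mm 71.36 r 0.052 drag 5.44 radial out -3.41 Fz -3.5 t 23.55
angle -173.36 turned(+360?) 152.96 mm 71.62 r 0.052 drag 7.8 radial out -2.93 Fz -4.2 t 23.65
```

The drag jumped from about 4.3 to 5.4 and then 7.8 N within 0.6 mm, so the wheel has gone stiff. Holding to read it at rest.

```bash
python3 -m inch '[[0,0,0,0,0,0,2]]'; python3 chk.py 9;  python3 -m inch '[[0,0,0,0,0,0,2]]'>/dev/null; python3 chk.py 9
python3 -c "
from h import *
t=vision.read_camera('top'); cv2.imwrite('pics/t8.png',cv2.resize(t['pixels'][150:240,225:345,::-1],None,fx=6,fy=6,interpolation=cv2.INTER_CUBIC))"
```

```text
clock: 23.75
tcp_pos: [0.4792, -0.1605, 0.1043]
orientation: [0.001, 0.001, 1.0, -0.003]
wrist_force: [3.8, -6.2, -2.9]
finger_gap: 0.0224
angle -173.6 turned(+360?) 153.2 mm 71.66 r 0.052 drag 6.57 radial out -3.11 Fz -2.9 t 23.75
angle -173.58 turned(+360?) 153.18 mm 71.65 r 0.052 drag 4.84 radial out -2.34 Fz -2.7 t 23.85
```

View pics/t8.png

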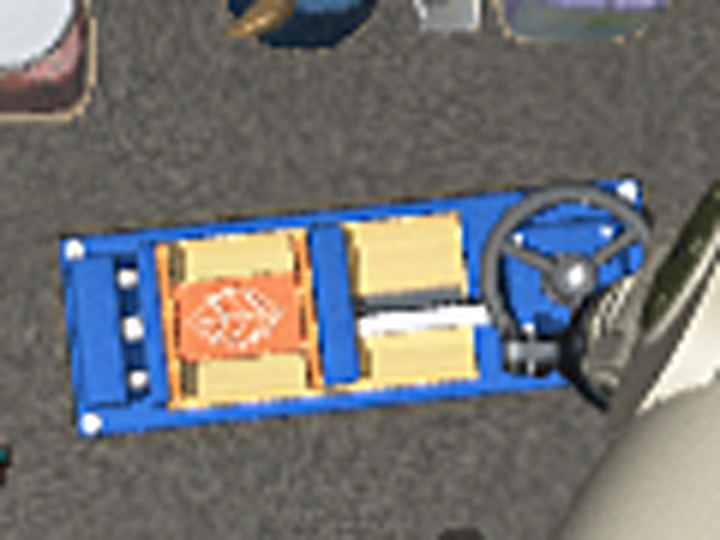

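The sprung jaw has moved back: its liner shifted from column 175 to 170, and the block is snug between both liners. I'll make one tiny 1° nudge to confirm it's stiff.

```bash
python3 -m inch '[[0,0.09,0,0,0,0,2]]'>/dev/null; python3 chk.py 9
```

```text
angle -173.87 turned(+360?) 153.47 mm 71.69 r 0.052 drag 8.31 radial out -2.59 Fz -3.6 t 24.0
```

It's stiff: a 1° command moved the wheel only 0.3° and the drag rose to 8.3 N, about 27 N of clamping. I'll stop here, release the knob and retreat.

```bash
python3 -m inch '[[0,-0.06,0,0,0,0,3],[0,0,0,0,0,0,5],[0,0,0,0,0,0,6],[0,0,0,0,0,0,6],[0,0,0,0,0,0,6]]'
python3 -m inch '[[0,0,-0.5,0,0,0,6],[0,0,-1.5,0,0,0,6],[0,0,-2.5,0,0,0,6],[0,0,-3,0,0,0,6],[0,0,-3,0,0,0,6]]'
python3 -m inch '[[0,0,-2,0,0,0,6],[0.5,0,-1,0,0,0,6],[1.5,0,-0.5,0,0,0,6],[2,0,0,0,0,0,6],[1.5,0,0,0,0,0,6]]'
python3 -m inch '[[1,0,0,0,0,0,6],[0.5,0,0,0,0,0,6],[0,0,0,0,0,0,6],[0,0,0,0,0,0,6]]'
python3 - <<'E'
from h import *
s=get_state(); p=vision.read_camera("wrist"); cv2.imwrite("pics/w10.png",p["pixels"][:,:,::-1])
t=vision.read_camera("top"); cv2.imwrite("pics/t10.png",cv2.resize(t["pixels"][100:260,150:410,::-1],None,fx=3,fy=3,interpolation=cv2.INTER_CUBIC))
T=t["T"]
for r in silhouettes(t,"lino_block")[:4]:
    v,u=np.nonzero(r["mask"]); X=atz(t,np.stack([u,v],1),.048,T)[:,:2]*1000
    q=cv2.minAreaRect(X.astype('float32')); print(np.round(r["location"]),np.round(q[0],1),np.round(q[1],1),round(q[2],1),np.median(cloud(t,r["mask"],T)[:,2]).round(4),t["pixels"][r["mask"]].mean(0).round())
T=Tcam(p,s); print([(r["confidence"],atz(p,r["location"],.096,T).round(4)) for r in tip_of(p,"crank_knob")[:2]])
E
```

```text
clock: 24.5
tcp_pos: [0.4776, -0.157, 0.1039]
orientation: [-0.0, 0.0, 1.0, -0.0]
wrist_force: [-0.4, 0.0, -0.0]
finger_gap: 0.0601
clock: 25.0
tcp_pos: [0.4775, -0.1568, 0.2102]
orientation: [-0.0, 0.0, 1.0, 0.0]
wrist_force: [-0.1, -1.7, -0.4]
finger_gap: 0.0597
clock: 25.5
tcp_pos: [0.4203, -0.1563, 0.2429]
orientation: [-0.001, 0.0, 1.0, 0.001]
wrist_force: [0.8, 0.5, -0.5]
finger_gap: 0.06
clock: 25.9
tcp_pos: [0.408, -0.1571, 0.2438]
orientation: [0.0, 0.0, 1.0, -0.0]
wrist_force: [1.4, -0.6, 0.2]
finger_gap: 0.0595
[213. 228.] [409.5 239. ] [79.4 53.3] 65.0 0.0221 [ 77. 225. 224.]
[101. 220.] [429.8 661.9] [56.3 83. ] 51.7 0.0216 [ 66. 204. 204.]
[266. 201.] [510.8  46.9] [49.3 79.6] 1.0 0.0487 [242. 160. 114.]
[(0.76, array([[ 0.4806, -0.1599,  0.096 ]]))]
```

View pics/w10.png

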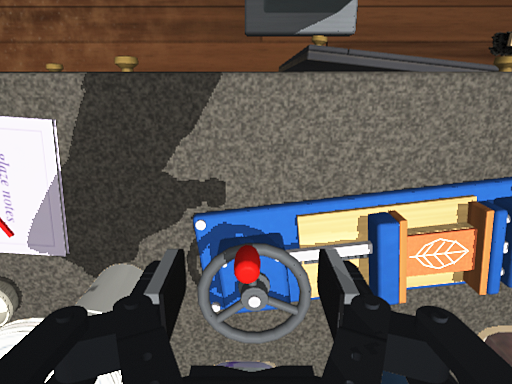

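View pics/t10.png

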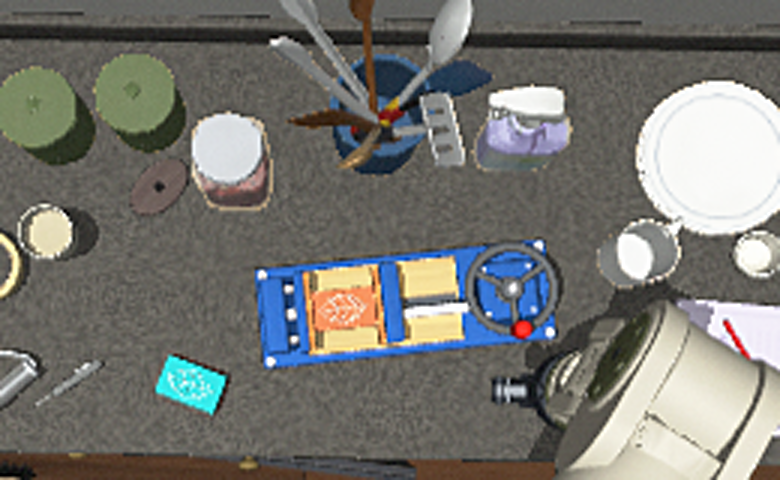

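The final views show the block snug between both liners and flat (top at z = 0.049). The knob is still at -174° with the gripper clear. A last check on centring:

```bash
python3 - <<'E'
from h import *
s=get_state(); p=vision.read_camera("wrist"); T=Tcam(p,s)
cv2.imwrite("pics/w11.png",cv2.resize(p["pixels"][180:320,350:512,::-1],None,fx=4.5,fy=4.2,interpolation=cv2.INTER_CUBIC))
hsv=cv2.cvtColor(p["pixels"],cv2.COLOR_RGB2HSV)
r=[r for r in silhouettes(p,"lino_block") if p["pixels"][r["mask"]].mean(0)[0]>p["pixels"][r["mask"]].mean(0)[2]]
th=np.radians(7); ex=np.array([np.cos(th),np.sin(th)]); ey=np.array([-np.sin(th),np.cos(th)]); W=np.array([.5309,-.1547])
O=W+.15*ey
for q in r[:1]:
    v,u=np.nonzero(q["mask"]); X=atz(p,np.stack([u,v],1),.048,T)[:,:2]-O
    print("block clamp x",np.percentile(X@ex,[1,99]).round(4),"y",np.percentile(X@ey,[1,99]).round(4)); rc=cv2.minAreaRect((X*1000).astype('float32')); print(rc)
E
```

```text
block clamp x [-0.035   0.0235] y [0.0205 0.0938]
((-12.867025375366211, 56.32453155517578), (60.04277420043945, 74.8220443725586), 7.270671367645264)
```

View pics/w11.png

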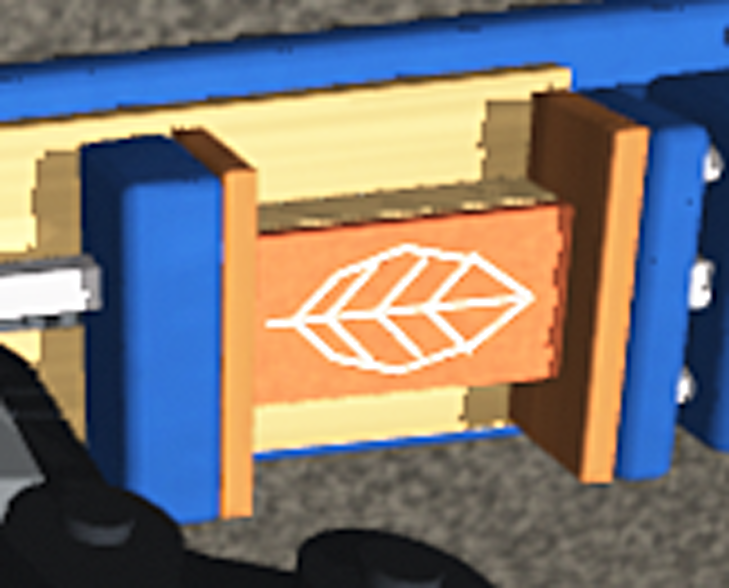

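The block is square, picture up, and against both liners. The centring is within about 1–2 mm, since the silhouette also takes in the block's near side face. Handing in.

```bash
python3 -c "
from workcell import workorder; print(workorder.hand_in())"
```

```text
the job is handed in; nothing more can be done
None
```

I laid the brick-coloured lino block flat on the clamp bed, picture up, with its long side from jaw to jaw, and let go. I then wound the handwheel clockwise about 513° by its knob and handed the job in at about 26 s of the 72 s allowed.

- **Clamping:** the wheel went stiff at about 71.5 mm of jaw travel. Drag at the knob rose from about 4.3 N to 7.8 N. A final 1° nudge moved the wheel only 0.3° at 8.3 N, which is roughly 27 N of clamping, so I stopped there.
- **Block after release:** its top face is at z ≈ 0.049 m, it is square to the clamp within about half a degree, and it sits against both liners. The sprung jaw has visibly moved back.
- **Wheel and surroundings:** the knob is still where I left it and the gripper is clear. The turquoise look-alikes and the other items in the final top view appear undisturbed; the masking tape and brayer were only partly in it.

Two checks disagreed:

- **Centring:** the top camera put the block about 3–5 mm off centre. The wrist camera put it within about 1–2 mm, and I trusted that one because the top view's angle and position fit was coarse.
- **Jaw gap:** I first measured about 138 mm between the jaws. The stop came later than that predicted, so the true gap was probably a few millimetres larger.

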